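# Put the warm-up lamps away and hang the terminal cover

### The arm

A 6-joint arm with a two-finger parallel gripper is mounted at the origin on the work surface. World frame = base frame: x ahead of the robot, y to its left, z up, the work surface at z = 0. Lengths are in m, angles in rad, forces in N, time in s.
With the tool pointing down it reaches from about 0.3 to 0.875 m from the base axis. Payload 6.4 kg.
Tool frame: the origin (TCP) lies midway between the tips of the shut fingers; the grasp point (between the pads) lies 19 mm behind it; z points along the fingers, y is the direction in which the jaws open and shut (so a half turn about z gives the same grasp; the last joint's range is limited). The gripper opens to 85 mm and grips with 20 to 120 N. Pads are 22 mm wide; open, the fingers measure 114 mm over their backs; the gripper's body (76 mm by 85 mm) begins 54 mm behind the grasp point. The pads swing forward as they close: fully open they stand 13 mm farther back than shut.
Start: joints at [1.011, 0.181, 1.607, -0, 1.354, -0.206], TCP at [0.199, 0.539, 0.231] pointing down, gripper open.
Joint ranges: [-2.99, 2.99], [-0.89, 2.07], [0.3, 2.58], [-1.14, 4.28], [0, 2.63], [-3.12, 3.12]. Speed limits (rad/s): [2.57, 2.57, 3.01, 3.14, 3.14, 3.14].

### API

Orientations are given as a unit quaternion [w, x, y, z].
In Python, from bench import ctrl gives the robot as it stands.
- The arm moves only by the tool apply_moves, never from a script. Its argument "plan" is a list of rows, each an object with "translation": the shift along the tool's x, y, z in m, a list of three; "angular": the turn, a rotation vector about the tool's x, y, z in rad, a list of three; "hand": the finger opening in m, from 0 to 0.0854. In form: [{"translation": [x, y, z], "angular": [rx, ry, rz], "hand": hand}, ...]. A call has 1 to 10 rows; each row shifts and turns the commanded pose from where the row before left it, along the tool's axes as they then stand; what a row does not reach is not made up. A row lasts 1/8 s, in which the tool goes at most 62.5 mm and 10.7 degrees, less where a joint would pass 70% of its speed; a pose out of reach is approached as far as the arm can. A call with a gripper value outside its range is refused whole. The fingers move at their own pace and stop on an object; the grip force is fixed at half the most. Time passes only in rows, so rows that do not move let the fingers close. It gives the time, the measured TCP pose, the force and the opening at its end, in the units of the state.
- ctrl.get_obs(): the state, without advancing time (a new reading comes with each control period).
- ctrl.camera(name): name is "side" or "top" or "wrist"; returns a dict with "img" (480x640x3 uint8, red, green, blue), "K" (3x3 intrinsics, pixels), "k1" (the pictures are not rectified: a ray, as slopes to the right and down, at radius r is drawn at 1 + k1 r^2 times it, then the intrinsics apply), "eye" and "orientation" of the camera in the world. Camera axes: x right, y up, looking along -z (the intrinsics and any distortion apply to the point x, -y, -z); pixel columns grow to the right and rows downward; lengths in m; the calibration is good to about 2 mm. A picture is of the moment at which its call begins. There is no depth.
- ctrl.hand_in(): hands the job in, once; it reports no verdict.
The state is a dict: "time_s": time; "q": joint angles; "dq": joint speeds; "joint_efforts": joint torques, N m; "eef_pos": TCP position; "eef_rot": TCP orientation; "wrist_force": force on the tool from outside, world axes, zero at the start; "torque": the same for the moment, N m; "opening": opening from 0.0 (shut) to 1.0 (fully open).
Only numpy, scipy, OpenCV 4.12 (cv2) and the standard library are available. Lean on these libraries where they do the work, as an engineer would, in place of code of your own. Each camera call takes 0.05 s, during which the arm holds its last target.

### The job

The lamp warm-up is finished: first push the unit's toggle switch right over to off. Then take every lamp out of its clips by rolling it sideways past one jaw, never pulling it straight up so that both jaws are sprung at once, and lay each one in its own notch of the storage rack, across both rails. Also hang the terminal cover on the sloping panel: keyholes over the two screw heads, then slid down until the screws are home in the narrow slots; leave the other things on the bench where they are.

Things in the scene. Friction and masses are not known exactly. Their poses are not given: they have to be found in the camera images.
- unit: lamp warm-up unit, fixed; white; y -305 to +235, x -65 to +113 mm; origin on the bench under the lamps' middles, x away from the robot. Deck 35 mm high. Clips 1 to 4 at y = -260, -190, -120, -50 mm; lamps lie along x on pads, axis 62 mm high, free over 58 mm between the pads. Clip mouths 17 mm, upward: a lamp pushed 7 to 10 mm sideways (5 N) is clear of the far lip and lifts out. Wall 93 mm high behind the lamps
- switch (a joint): supply toggle switch on the deck of the unit: angle, 0 = on (handle leans to the unit's -x, 0.5 rad from upright), 1.0 = off (leans to +x, 0.5 rad). It stays where it is left; friction 0.06 N m
- switch_tip (a point): centre of the 16 mm black ball at the tip of the switch handle, 45 mm from its pivot (the pivot lies 59 mm above the bench at unit x = -25, y = 15 mm); the handle is 9 mm thick. The switch body under it reaches 53 mm above the bench
- panel: sloping face of the unit at its y = 140 mm, rising 22 degrees away from the robot. Origin on the face midway between its two screws; x up the slope, z out of the face. Face: x -85 to +30, y -95 to +95 mm. Screws at y = -50 and +50 mm: shank 5 mm, head 13 mm across, from 6.5 to 9.5 mm above the face. Below them a 72 by 50 mm recess with brass terminals
- cover: terminal cover: aluminium plate 90 (x) by 150 (y) by 4 mm, 0.18 kg, origin under its centre, z up. Two keyholes at y = -50 and +50 mm: opening 19 mm across centred at x = +12 mm, running into an 8 mm slot towards +x that ends at x = +36 mm. Starts flat on the bench, handle up. In the panel's frame, x up the slope: heads in the openings at x = -12, hung home at x = -33.5, y = z = 0 mm
- cover_grip (a point): middle of the cover's black bow handle, 34 mm above the underside of the plate, over its centre; axes as the cover's. The bar is 56 mm long along x, 14 mm wide (y), from 26 to 44 mm above the underside, on a foot at each end
- rack: lamp storage rack, fixed: a grey board 105 (x) by 290 mm (y) with two white notched rails at x = -36 and +36 mm (12 mm thick, 40 mm high), origin on the bench under its centre. Four V notches at y = -105, -35, 35, 105 mm; a lamp lies along x across both rails, its axis 45 mm above the bench. Between the rails it is free down to the 8 mm board
- lamp1_mid (a point): hollow-cathode lamp, 0.12 kg: clear glass tube 30 mm across, 100 mm long, steel parts inside, black base 33 mm across and 30 mm long at its +x end with three 9 mm brass pins. This point: middle of the glass tube, on the axis; x along the axis to the base (y, z turn as it rolls). Starts lying in a clip of the unit, x along the unit's x. May be absent
- lamp2_mid (a point): hollow-cathode lamp, 0.12 kg: clear glass tube 30 mm across, 100 mm long, steel parts inside, black base 33 mm across and 30 mm long at its +x end with three 9 mm brass pins. This point: middle of the glass tube, on the axis; x along the axis to the base (y, z turn as it rolls). Starts lying in a clip of the unit, x along the unit's x. May be absent
- lamp3_mid (a point): hollow-cathode lamp, 0.12 kg: clear glass tube 30 mm across, 100 mm long, steel parts inside, black base 33 mm across and 30 mm long at its +x end with three 9 mm brass pins. This point: middle of the glass tube, on the axis; x along the axis to the base (y, z turn as it rolls). Starts lying in a clip of the unit, x along the unit's x. May be absent
- lamp4_mid (a point): hollow-cathode lamp, 0.12 kg: clear glass tube 30 mm across, 100 mm long, steel parts inside, black base 33 mm across and 30 mm long at its +x end with three 9 mm brass pins. This point: middle of the glass tube, on the axis; x along the axis to the base (y, z turn as it rolls). Starts lying in a clip of the unit, x along the unit's x. May be absent
- clip1_left (a joint): spring jaw of clip 1, on the +y side of the lamp: angle, 0 = at rest, grows as it bends outward to at most 0.95 rad. Pivots at its foot, 20 mm below the lying lamp's axis and 16 mm to its side; two leaves, 12 mm wide at unit x = -35 and +35 mm, rise beside the lamp, their lips reaching 6 mm over it. 0.05 N m holds it shut, 0.06 N m more per rad
- clip1_right (a joint): spring jaw of clip 1, on the -y side of the lamp: angle, 0 = at rest, grows as it bends outward to at most 0.95 rad. Pivots at its foot, 20 mm below the lying lamp's axis and 16 mm to its side; two leaves, 12 mm wide at unit x = -35 and +35 mm, rise beside the lamp, their lips reaching 6 mm over it. 0.05 N m holds it shut, 0.06 N m more per rad
- clip2_left (a joint): spring jaw of clip 2, on the +y side of the lamp: angle, 0 = at rest, grows as it bends outward to at most 0.95 rad. Pivots at its foot, 20 mm below the lying lamp's axis and 16 mm to its side; two leaves, 12 mm wide at unit x = -35 and +35 mm, rise beside the lamp, their lips reaching 6 mm over it. 0.05 N m holds it shut, 0.06 N m more per rad
- clip2_right (a joint): spring jaw of clip 2, on the -y side of the lamp: angle, 0 = at rest, grows as it bends outward to at most 0.95 rad. Pivots at its foot, 20 mm below the lying lamp's axis and 16 mm to its side; two leaves, 12 mm wide at unit x = -35 and +35 mm, rise beside the lamp, their lips reaching 6 mm over it. 0.05 N m holds it shut, 0.06 N m more per rad
- clip3_left (a joint): spring jaw of clip 3, on the +y side of the lamp: angle, 0 = at rest, grows as it bends outward to at most 0.95 rad. Pivots at its foot, 20 mm below the lying lamp's axis and 16 mm to its side; two leaves, 12 mm wide at unit x = -35 and +35 mm, rise beside the lamp, their lips reaching 6 mm over it. 0.05 N m holds it shut, 0.06 N m more per rad
- clip3_right (a joint): spring jaw of clip 3, on the -y side of the lamp: angle, 0 = at rest, grows as it bends outward to at most 0.95 rad. Pivots at its foot, 20 mm below the lying lamp's axis and 16 mm to its side; two leaves, 12 mm wide at unit x = -35 and +35 mm, rise beside the lamp, their lips reaching 6 mm over it. 0.05 N m holds it shut, 0.06 N m more per rad
- clip4_left (a joint): spring jaw of clip 4, on the +y side of the lamp: angle, 0 = at rest, grows as it bends outward to at most 0.95 rad. Pivots at its foot, 20 mm below the lying lamp's axis and 16 mm to its side; two leaves, 12 mm wide at unit x = -35 and +35 mm, rise beside the lamp, their lips reaching 6 mm over it. 0.05 N m holds it shut, 0.06 N m more per rad
- clip4_right (a joint): spring jaw of clip 4, on the -y side of the lamp: angle, 0 = at rest, grows as it bends outward to at most 0.95 rad. Pivots at its foot, 20 mm below the lying lamp's axis and 16 mm to its side; two leaves, 12 mm wide at unit x = -35 and +35 mm, rise beside the lamp, their lips reaching 6 mm over it. 0.05 N m holds it shut, 0.06 N m more per rad
- beaker: glass beaker, 64 mm across and 85 mm high, a bystander; origin at its foot
- jar: small amber jar, 40 mm across and 55 mm high, a bystander; origin at its foot
- screwdriver: screwdriver with a black handle, 190 mm long, lying on the bench, a bystander; origin under it, x along it
- washbottle: white wash bottle, 68 mm across and 170 mm high, a bystander; origin at its foot
There are look-alikes about, which are no part of the job. What is shaped like the part that bears lamp1_mid but brown is not meant. What is shaped like the part that bears lamp4_mid but orange is not meant.

How it is judged:
By the outcome, as a careful person would: the job done as asked, in the order asked, and still so for the second after the job is handed in, with the robot touching nothing.
Of lamp1, lamp2, lamp3, lamp4 only 3 to 4 are there at a start; the rules pass over those that are not, and their reading is None.
At some moment in a run one of cover may be knocked a few centimetres aside while the robot is not near it.
It also fails if it takes over 208 s, if anything falls off the work surface, if the arm or the gripper's body presses on something with over 40 N, if the wrist force passes 120 N, or if a joint passes its speed limit or range.

## Working session

There is one attempt and no reset: what is moved stays moved. The work goes in short steps, Python scripts to look and compute and a tool call to move; the robot and the scene stay as the last step left them, time stands still between calls to the robot, and variables do not carry over. Pictures are saved under pics/ and viewed, and the job is handed in when it is done.

Besides the shell and the picture viewer there is one more tool, called after "Call:" as a command line: name --argument value ..., lists and objects as JSON in quotes. apply_moves: Moves the arm, as the interface text tells. Its arguments: {"type":"object","properties":{"plan":{"type":"array","items":{"type":"object","properties":{"translation":{"type":"array","items":{"type":"number"}},"angular":{"type":"array","items":{"type":"number"}},"hand":{"type":"number"}}}}},"required":["plan"]}

```bash
ls -la; mkdir -p pics
python3 - <<'E'
from bench import ctrl
import cv2,pprint
print(ctrl.get_obs())
for n in ["side","top","wrist"]:
    c=ctrl.camera(n); cv2.imwrite(f"pics/{n}0.png",c["img"][:,:,::-1])
    print(n,c["K"],c["k1"],c["eye"],c["orientation"])
E
```

```text
total 12
drwxr-xr-x  3 agent agent 4096 Dec  7 09:46 .
drwxr-xr-x 23 root  root  4096 Dec  7 09:46 ..
drwxr-xr-x  2 agent agent 4096 Dec  7 09:46 pics
{'time_s': 0.0, 'q': array([ 1.01068024e+00,  1.81560570e-01,  1.60802257e+00,  1.66787113e-05,
        1.35380286e+00, -2.06313942e-01]), 'dq': array([ 0.00115461, -0.00044189, -0.00018216, -0.00272404,  0.00110828,
       -0.00065145]), 'joint_efforts': array([-2.91024753e-04, -4.44876087e+01, -3.51329720e+01, -4.59074054e-04,
        9.27519141e-03,  2.06631205e-05]), 'eef_pos': array([0.19889993, 0.53890502, 0.23036614]), 'eef_rot': array([-3.42820021e-04,  1.75981560e-01,  9.84393055e-01, -8.28587049e-04]), 'wrist_force': array([-0.22646991, -0.04423985,  0.3493886 ]), 'torque': array([-0.00608797, -0.04070772, -0.06638379]), 'opening': 0.9980844273482283}
side [[464.95335235   0.         323.52420459]
 [  0.         464.95335235 241.84013629]
 [  0.           0.           1.        ]] 0.017125643917162158 [-0.02091048 -0.75049984  0.89010227] [ 0.86742877  0.40629094 -0.12331589 -0.25939967]
top [[600.97432918   0.         323.51332235]
 [  0.         600.97432918 226.83930001]
 [  0.           0.           1.        ]] 0.0455280756601786 [0.28866984 0.04297449 1.76325835] [-0.69538888 -0.04764557  0.04053799  0.71590563]
wrist [[352.91274193   0.         314.09425444]
 [  0.         352.91274193 237.3079376 ]
 [  0.           0.           1.        ]] -0.0054686196305234495 [0.13717502 0.5627239  0.37218962] [ 0.81303246 -0.10971379 -0.07567385  0.56675794]
```

View pics/top0.png

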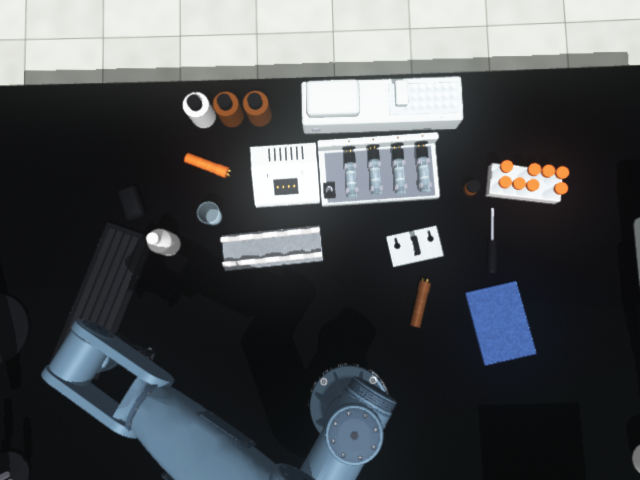

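View pics/side0.png

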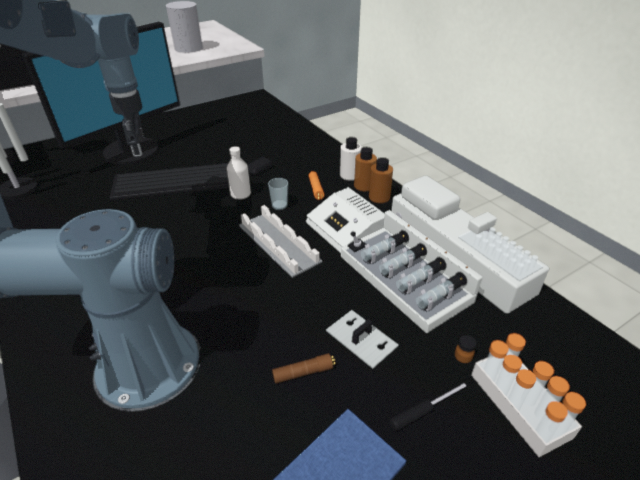

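View pics/wrist0.png

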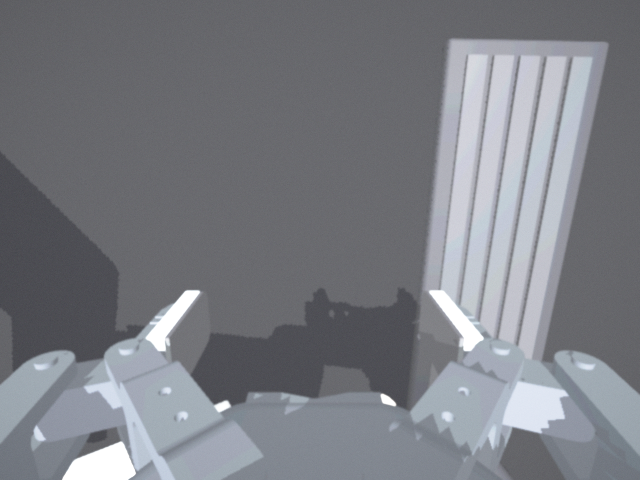

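```bash
cat > h.py <<'E'
import numpy as np, cv2
from scipy.spatial.transform import Rotation as R
from bench import ctrl
def rot(q): return R.from_quat([q[1],q[2],q[3],q[0]])
def cam(name,save=None):
    c=ctrl.camera(name)
    if save: cv2.imwrite(f"pics/{save}.png",c["img"][:,:,::-1])
    np.savez(f"/tmp/{save or name}.npz",**c)
    return c
def load(s): return dict(np.load(f"/tmp/{s}.npz"))
def proj(c,P):
    P=np.atleast_2d(P); p=rot(c["orientation"]).inv().apply(P-c["eye"])
    s=np.c_[p[:,0]/-p[:,2],-p[:,1]/-p[:,2]]
    r2=(s**2).sum(1,keepdims=True); s=s*(1+c["k1"]*r2)
    return np.c_[s[:,0]*c["K"][0,0]+c["K"][0,2], s[:,1]*c["K"][1,1]+c["K"][1,2]]
def ray(c,uv):
    uv=np.atleast_2d(np.float64(uv)); d=np.c_[(uv[:,0]-c["K"][0,2])/c["K"][0,0],(uv[:,1]-c["K"][1,2])/c["K"][1,1]]
    s=d.copy()
    for _ in range(20): s=d/(1+c["k1"]*(s**2).sum(1,keepdims=True))
    return rot(c["orientation"]).apply(np.c_[s[:,0],-s[:,1],-np.ones(len(s))])
def onplane(c,uv,z):
    d=ray(c,uv); t=(z-c["eye"][2])/d[:,2]; return c["eye"]+d*t[:,None]
def tri(c1,u1,c2,u2):
    A=[];b=[]
    for c,u in((c1,u1),(c2,u2)):
        d=ray(c,u)[0]; d/=np.linalg.norm(d); M=np.eye(3)-np.outer(d,d); A.append(M); b.append(M@c["eye"])
    x=np.linalg.solve(sum(A),sum(b)); 
    return x
def tool():
    o=ctrl.get_obs(); return np.array(o["eef_pos"]),rot(o["eef_rot"]),o
def pose_down(yawx):  # tool z down, tool x along world dir at angle yawx
    c,s=np.cos(yawx),np.sin(yawx)
    return R.from_matrix(np.array([[c,s,0],[s,-c,0],[0,0,-1]]))
def delta(P,Rt):
    """translation in present tool axes and rotvec (translation first, then turn in tool axes)"""
    p,r,o=tool()
    return r.inv().apply(np.array(P)-p), (r.inv()*Rt).as_rotvec()
def show(c,name,box=None,scale=1):
    im=c["img"][:,:,::-1]
    if box: x0,y0,x1,y1=box; im=im[y0:y1,x0:x1]
    im=cv2.resize(np.ascontiguousarray(im),None,fx=scale,fy=scale,interpolation=cv2.INTER_CUBIC)
    cv2.imwrite(f"pics/{name}.png",im)
E
python3 - <<'E'
from h import *
c=cam("top","top1"); s=cam("side","side1")
show(c,"t_crop",(215,125,465,275),3)
show(s,"s_crop",(230,180,480,380),3)
w=cam("wrist","wrist1"); p,r,o=tool()
print("cam in tool",r.inv().apply(w["eye"]-p)); print((r.inv()*rot(w["orientation"])).as_matrix().round(3)); print(r.as_matrix().round(3))
print(onplane(c,[[350,170],[423,165],[415,243],[272,248]],0.06))
E
```

```text
cam in tool [ 0.0662048   0.00062254 -0.14157517]
[[ 0.     0.964  0.264]
 [ 1.    -0.    -0.   ]
 [-0.     0.264 -0.964]]
[[-0.938  0.346 -0.   ]
 [ 0.346  0.938 -0.   ]
 [ 0.    -0.001 -1.   ]]
[[ 0.66564418 -0.02405734  0.06      ]
 [ 0.67362198 -0.23471696  0.06      ]
 [ 0.44860901 -0.2012094   0.06      ]
 [ 0.4462739   0.20534795  0.06      ]]
```

View pics/t_crop.png

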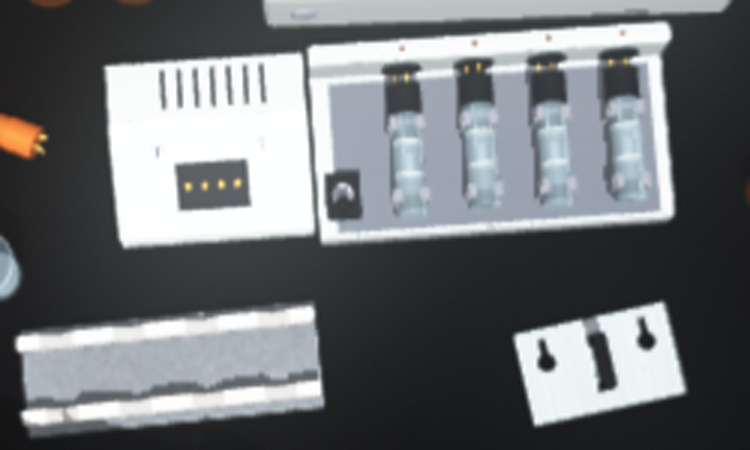

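View pics/s_crop.png

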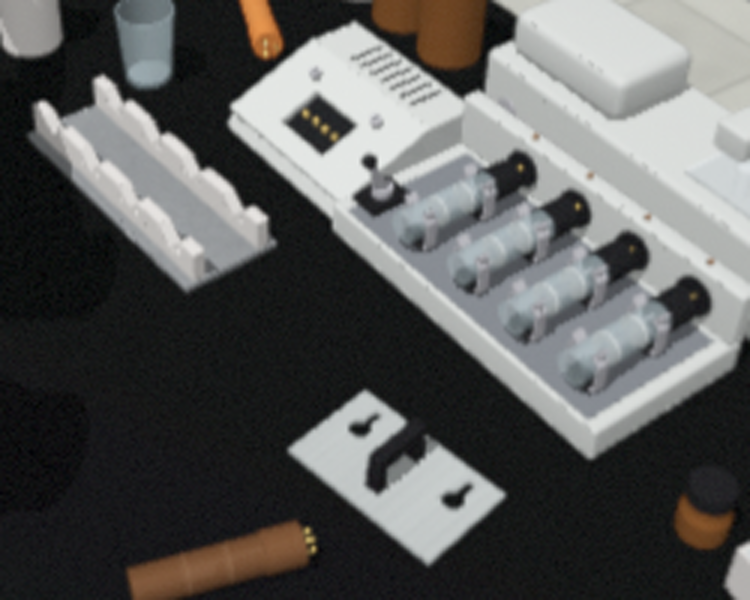

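Lamp candidates in the top view:
- Clear tubes with black bases, in the clips: (350,170), (374,170), (398,168) and (423,166). These are lamps 4 to 1.
- Brown look-alike at (421,303), on the bench: not meant.
- Orange look-alike at (207,165): not meant.

All four clips are filled. The close crop confirms clear glass there. Next I'll bring the wrist camera over the unit.

Call:
apply_moves --plan '[{"translation": [0,0,-0.02],"angular": [0,0,-0.13],"hand": 0.05},{"translation": [0,0,-0.02],"angular": [0,0,-0.13],"hand": 0.03},{"translation": [0,0,-0.02],"angular": [0,0,-0.13],"hand": 0.0},{"translation": [-0.02,-0.037,-0.01],"angular": [0,0,0],"hand": 0.0},{"translation": [-0.024,-0.037,0],"angular": [0,0,0],"hand": 0.0},{"translation": [-0.024,-0.037,0],"angular": [0,0,0],"hand": 0.0},{"translation": [-0.024,-0.037,0],"angular": [0,0,0],"hand": 0.0},{"translation": [-0.024,-0.037,0],"angular": [0,0,0],"hand": 0.0},{"translation": [-0.024,-0.037,0],"angular": [0,0,0],"hand": 0.0},{"translation": [-0.024,-0.037,0],"angular": [0,0,0],"hand": 0.0}]'

```text
time_s: 1.55
eef_pos: [0.3731, 0.2853, 0.3014]
eef_rot: [0.0, -0.018, 1.0, 0.0]
wrist_force: [1.5, 0.6, 0.3]
opening: 0.001
```

Call:
apply_moves --plan '[{"translation": [-0.024,-0.037,0],"angular": [0,0,0],"hand": 0.0},{"translation": [-0.024,-0.037,0],"angular": [0,0,0],"hand": 0.0},{"translation": [-0.024,-0.037,0],"angular": [0,0,0],"hand": 0.0},{"translation": [-0.024,-0.037,0],"angular": [0,0,0],"hand": 0.0},{"translation": [-0.024,-0.037,0],"angular": [0,0,0],"hand": 0.0},{"translation": [-0.024,-0.037,0],"angular": [0,0,0],"hand": 0.0},{"translation": [-0.024,-0.037,0],"angular": [0,0,0],"hand": 0.0},{"translation": [-0.024,-0.037,0],"angular": [0,0,0],"hand": 0.0},{"translation": [0,0,0],"angular": [0,0,0],"hand": 0.0},{"translation": [0,0,0],"angular": [0,0,0],"hand": 0.0}]'

```text
time_s: 2.8
eef_pos: [0.5747, -0.002, 0.3009]
eef_rot: [-0.0, -0.018, 1.0, 0.0]
wrist_force: [0.6, -0.1, -1.0]
opening: 0.001
```

Run:
```python
from h import *
w=cam("wrist","wrist2"); print(tool()[0],tool()[1].as_matrix().round(3),w["eye"])
```

```text
[ 0.57452507 -0.00156733  0.30113973] [[-0.999 -0.037 -0.001]
 [-0.037  0.999  0.   ]
 [ 0.001  0.    -1.   ]] [ 0.50882914 -0.00401155  0.44270866]
```

View pics/wrist2.png

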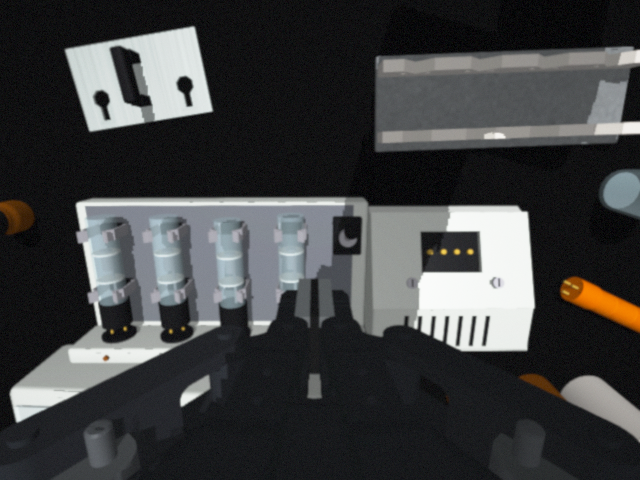

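Run:
```python
from h import *
w=load("wrist2")
show(w,"w2a",(70,190,330,350),3)
show(w,"w2b",(310,190,550,360),3)
show(w,"w2c",(360,30,640,160),2.8)
show(w,"w2d",(50,20,230,140),4)
```

```text
(no output)
```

View pics/w2a.png

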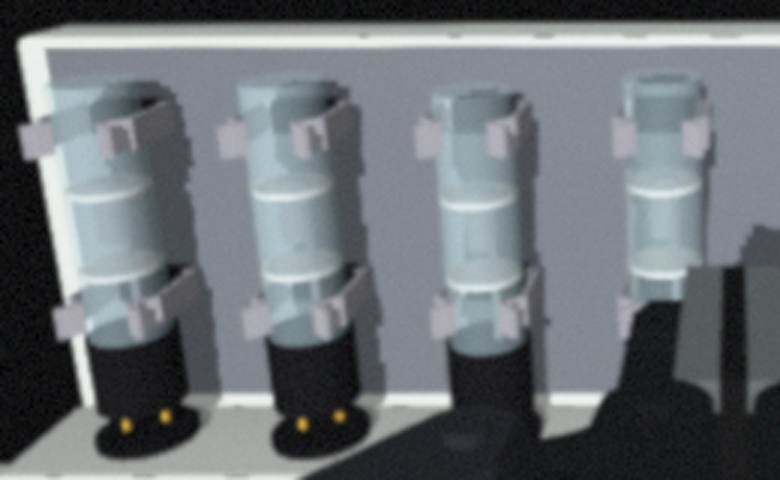

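View pics/w2b.png

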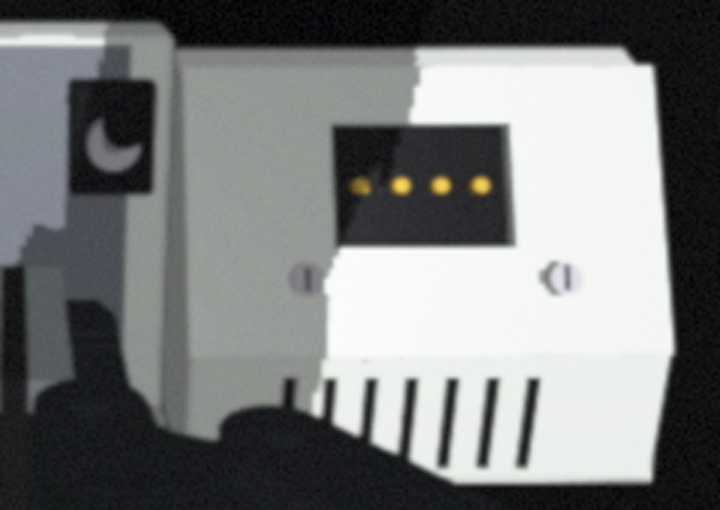

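View pics/w2c.png

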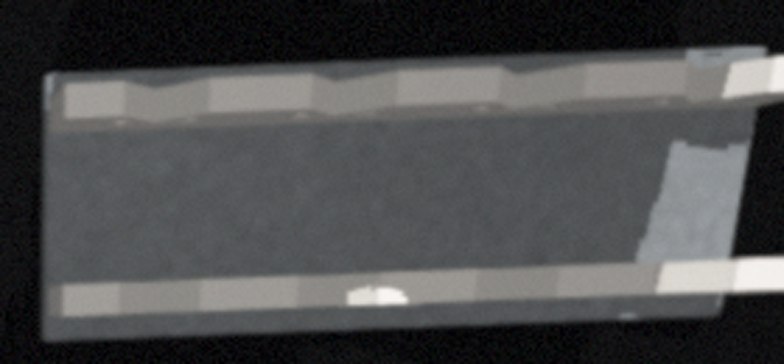

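View pics/w2d.png

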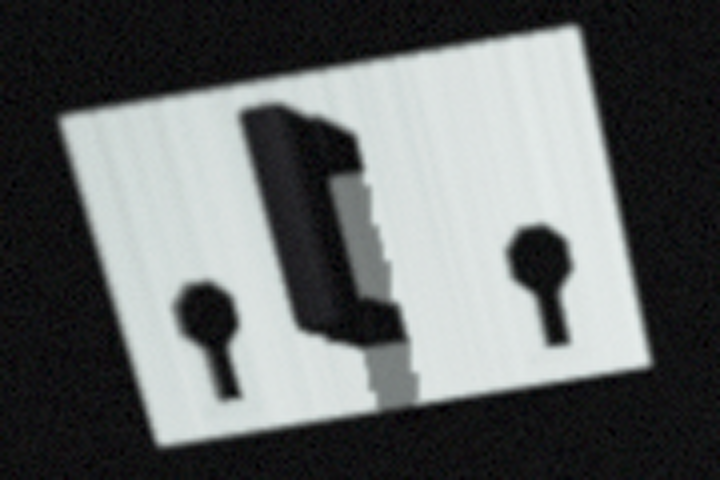

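```bash
cat > fit.py <<'E'
from h import *
from scipy.optimize import least_squares
def pose2(v,L):
    x,y,a=v; L=np.atleast_2d(np.float64(L)); c,s=np.cos(a),np.sin(a)
    return np.c_[x+c*L[:,0]-s*L[:,1], y+s*L[:,0]+c*L[:,1], L[:,2]]
def fit(c,L,uv,v0):
    f=lambda v:(proj(c,pose2(v,L))-uv).ravel()
    r=least_squares(f,v0,loss='soft_l1'); return r.x, r.fun.reshape(-1,2) if len(r.fun)==2*len(L) else None
E
python3 - <<'E'
from fit import *
w=load("wrist2"); t=load("top1"); s=load("side1")
a=lambda p,sc,o: np.array(p,float)/sc+np.array(o)-0.5*(1-1/sc)
# cover
L=np.array([[-45,75,4],[-45,-75,4],[45,75,4],[45,-75,4],[12,-50,4],[12,50,4]])/1e3
uv=a([[578,25],[60,115],[653,367],[158,446],[206,315],[539,258]],4,(50,20))
v,res=fit(w,L,uv,[.45,-.2,0]); print("cover",v.round(4),res.round(1).tolist())
# rack
L=np.array([[-52.5,-145,8],[52.5,-145,8],[-52.5,145,8],[52.5,145,8]])/1e3
uv=a([[45,75],[42,340],[765,48],[722,318]],2.8,(360,30))
v,res=fit(w,L,uv,[.45,.2,0]); print("rack",v.round(4),res.round(1).tolist())
# unit from lips
ys=[-260]*4+[-190]*4+[-120]*4
P=[[36,140],[117,137],[70,320],[146,315],[232,137],[310,135],[258,318],[328,315],[427,136],[503,135],[441,313],[512,312]]
uv=a(P,3,(70,190))
for z in (70,75,78):
    L=np.array([[(-35,-35,35,35)[i%4], ys[i]+(-11,11,-11,11)[i%4],z] for i in range(12)])/1e3
    v,res=fit(w,L,uv,[.66,.02,0]); print("unit",z,v.round(4),res.round(1).tolist())
su=a([[305,279],[562,278]],3,(310,190)); print(su)
for z in(.06,.07,.08): print(onplane(w,su,z))
E
```

```text
cover [ 0.4487 -0.2068  0.1851] [[0.0, 0.2], [0.0, 0.2], [-0.7, -0.5], [0.3, -0.3], [0.1, -0.1], [0.2, 0.3]]
rack [0.4563 0.2099 0.0723] [[-0.4, -0.5], [-0.1, 1.0], [1.6, -0.3], [-0.5, 0.2]]
unit 70 [0.6407 0.0225 0.0471] [[4.5, -0.1], [-2.5, 0.7], [4.2, -1.2], [-2.1, 0.3], [2.8, 0.3], [-3.2, 0.7], [2.3, -1.1], [-1.9, -0.3], [1.6, -0.1], [-3.6, 0.0], [2.2, -0.0], [-2.3, 0.1]]
unit 75 [0.6387 0.0244 0.0478] [[3.2, -0.3], [-3.6, 0.4], [3.1, -0.7], [-2.9, 0.8], [2.3, -0.1], [-3.4, 0.4], [2.0, -0.7], [-2.0, 0.1], [2.0, -0.5], [-2.9, -0.4], [2.7, 0.4], [-1.5, 0.5]]
unit 78 [0.6376 0.0255 0.0481] [[2.3, -0.5], [-4.3, 0.2], [2.4, -0.4], [-3.4, 1.1], [2.0, -0.3], [-3.5, 0.1], [1.8, -0.4], [-2.0, 0.4], [2.3, -0.7], [-2.5, -0.6], [3.0, 0.6], [-1.1, 0.8]]
[[411.33333333 282.66666667]
 [497.         282.33333333]]
[[0.66404537 0.1152289  0.06      ]
 [0.66007914 0.21523009 0.06      ]]
[[0.65998964 0.1121132  0.07      ]
 [0.65612705 0.20950141 0.07      ]]
[[0.65593392 0.1089975  0.08      ]
 [0.65217495 0.20377273 0.08      ]]
```

Run:
```python
from fit import *
w=load("wrist2");t=load("top1");s=load("side1")
U=[.6387,.0245,.046]
def pr(L): 
    P=pose2(U,np.array([L])/1e3); return proj(w,P)[0].round(1),proj(t,P)[0].round(1),proj(s,P)[0].round(1),P.round(4)
print("body",pr([-25,15,53])); print("body meas w",np.array([112,136])/3+[310,190])
print("ball",pr([-46.6,15,98.5])); print("ballOff",pr([-3.4,15,98.5]))
print("corner -65,-305,35?",pr([-65,-305,45]))
c=s; show(s,"s_sw",(300,220,440,320),5); show(w,"w_sw",(320,200,380,260),8)
```

```text
body (array([347.6, 236.6]), array([328.9, 189. ]), array([356.4, 241.7]), array([[0.613 , 0.0383, 0.053 ]]))
body meas w [347.33333333 235.33333333]
ball (array([352.1, 227.7]), array([329.5, 193.6]), array([351.1, 231.8]), array([[0.5915, 0.0373, 0.0985]]))
ballOff (array([351.4, 268.2]), array([328.3, 178.5]), array([363.3, 226.2]), array([[0.6346, 0.0393, 0.0985]]))
corner -65,-305,35? (array([ 67. , 203.6]), array([440.5, 194.7]), array([428.8, 321. ]), array([[ 0.5878, -0.2832,  0.045 ]]))
```

View pics/s_sw.png

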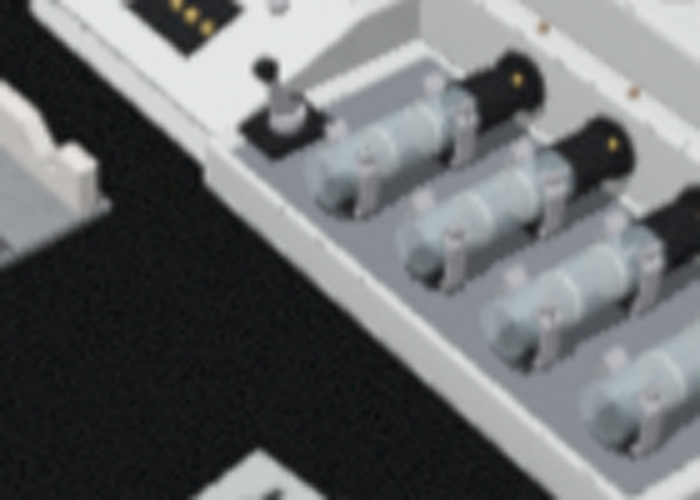

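View pics/w_sw.png

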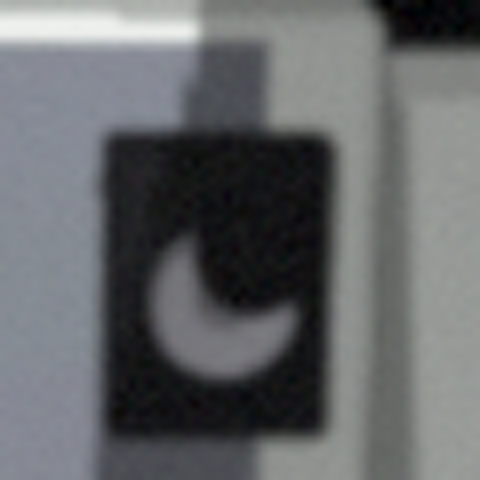

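Call:
apply_moves --plan '[{"translation": [0.015,0.038,0.013],"angular": [0,0,-0.009],"hand": 0.0},{"translation": [0,0,0.05],"angular": [0,0,0],"hand": 0.0},{"translation": [0,0,0.05],"angular": [0,0,0],"hand": 0.0},{"translation": [0,0,0.05],"angular": [0,0,0],"hand": 0.0},{"translation": [0,0,0.03],"angular": [0,0,0],"hand": 0.0},{"translation": [0,0,0.02],"angular": [0,0,0],"hand": 0.0},{"translation": [0,0,0],"angular": [0,0,0],"hand": 0.0}]'

```text
time_s: 3.72
eef_pos: [0.5568, 0.0364, 0.087]
eef_rot: [-0.002, -0.023, 1.0, 0.0]
wrist_force: [0.2, 0.3, -0.2]
opening: -0.002
```

Run:
```python
from h import *
w=cam("wrist","wrist3");s=cam("side","side3"); show(s,"s3",(300,180,420,270),6)
print(tool()[0])
```

```text
[0.55892072 0.03579863 0.08925905]
```

View pics/wrist3.png

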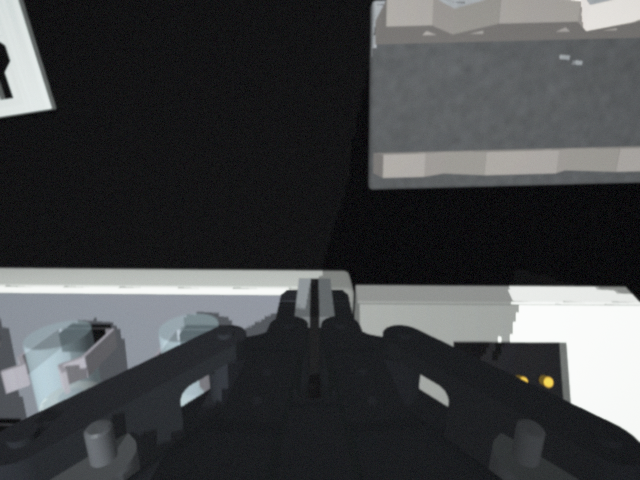

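View pics/s3.png

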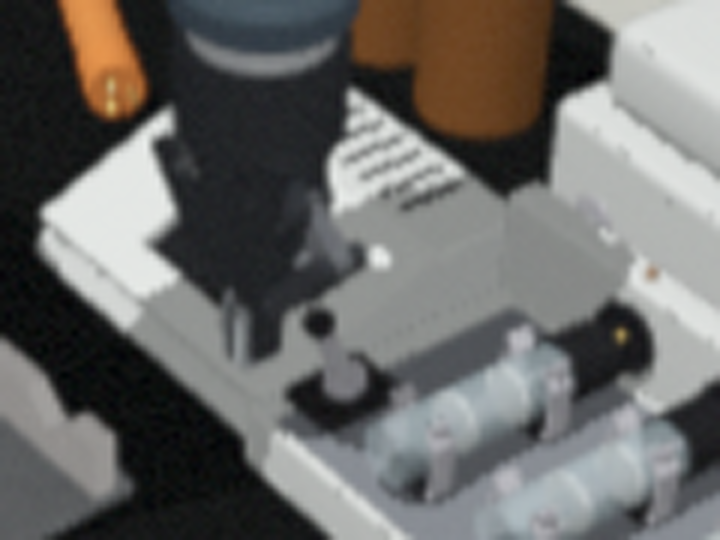

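Call:
apply_moves --plan '[{"translation": [-0.008,0,0],"angular": [0,0,0],"hand": 0.0},{"translation": [-0.006,0,0],"angular": [0,0,0],"hand": 0.0},{"translation": [-0.006,0,0],"angular": [0,0,0],"hand": 0.0},{"translation": [-0.006,0,0],"angular": [0,0,0],"hand": 0.0},{"translation": [-0.006,0,0],"angular": [0,0,0],"hand": 0.0},{"translation": [-0.006,0,0],"angular": [0,0,0],"hand": 0.0},{"translation": [-0.006,0,0],"angular": [0,0,0],"hand": 0.0},{"translation": [-0.006,0,0],"angular": [0,0,0],"hand": 0.0},{"translation": [-0.003,0,0],"angular": [0,0,0],"hand": 0.0},{"translation": [0,0,0],"angular": [0,0,0],"hand": 0.0}]'

```text
time_s: 5.08
eef_pos: [0.6118, 0.0375, 0.0881]
eef_rot: [0.0, -0.023, 1.0, 0.0]
wrist_force: [0.2, -0.0, -0.6]
opening: -0.002
```

Call:
apply_moves --plan '[{"translation": [-0.002,0,0],"angular": [0,0,0],"hand": 0.0},{"translation": [0,0,0],"angular": [0,0,0],"hand": 0.0}]'

```text
time_s: 5.32
eef_pos: [0.6136, 0.0376, 0.0882]
eef_rot: [-0.0, -0.023, 1.0, 0.0]
wrist_force: [-1.6, 0.0, -0.5]
opening: 0.001
```

Run:
```python
from h import *
s=cam("side","side4"); show(s,"s4",(300,180,420,270),6)
print(tool()[0])
```

```text
[0.61362014 0.03757378 0.08829759]
```

View pics/s4.png

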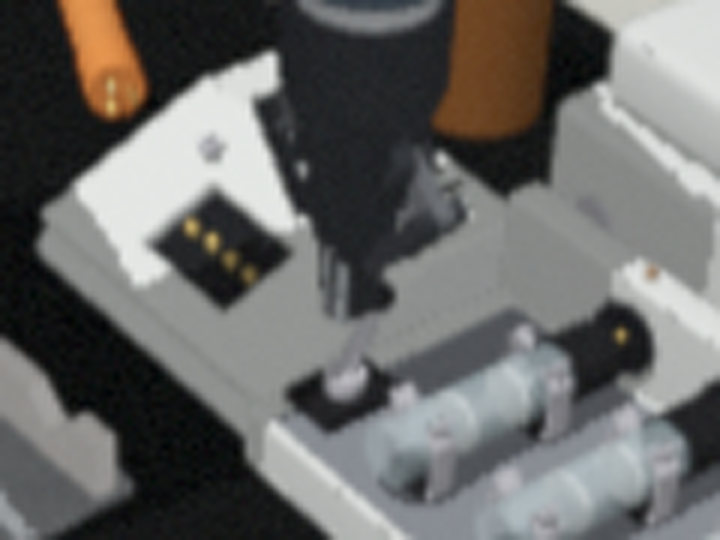

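Call:
apply_moves --plan '[{"translation": [-0.002,0,0],"angular": [0,0,0],"hand": 0.0},{"translation": [-0.002,0,0],"angular": [0,0,0],"hand": 0.0},{"translation": [0,0,0],"angular": [0,0,0],"hand": 0.0}]'

```text
time_s: 5.75
eef_pos: [0.6178, 0.0377, 0.0884]
eef_rot: [0.0, -0.023, 1.0, -0.0]
wrist_force: [-1.9, -0.2, -0.5]
opening: 0.001
```

Call:
apply_moves --plan '[{"translation": [-0.002,0,0],"angular": [0,0,0],"hand": 0.0},{"translation": [-0.001,0,0],"angular": [0,0,0],"hand": 0.0},{"translation": [0,0,0],"angular": [0,0,0],"hand": 0.0}]'

```text
time_s: 6.12
eef_pos: [0.6186, 0.0379, 0.0879]
eef_rot: [-0.003, -0.023, 1.0, 0.0]
wrist_force: [-9.1, -0.7, 5.3]
opening: -0.004
```

Call:
apply_moves --plan '[{"translation": [0.02,0,0],"angular": [0,0,0],"hand": 0.0},{"translation": [0,0,-0.05],"angular": [0,0,0],"hand": 0.05},{"translation": [0,0,-0.05],"angular": [0,0,0],"hand": 0.05},{"translation": [0,-0.05,-0.02],"angular": [0,0,0],"hand": 0.05},{"translation": [0,-0.05,0],"angular": [0,0,0],"hand": 0.05},{"translation": [0,-0.01,0],"angular": [0,0,0],"hand": 0.05},{"translation": [0,0,0],"angular": [0,0,0],"hand": 0.05},{"translation": [0,0,0],"angular": [0,0,0],"hand": 0.05}]'

```text
time_s: 7.12
eef_pos: [0.6056, -0.0717, 0.208]
eef_rot: [-0.0, -0.023, 1.0, 0.0]
wrist_force: [-0.0, 0.3, 0.7]
opening: 0.588
```

Run:
```python
from h import *
w=cam("wrist","wrist5");s=cam("side","side5"); show(s,"s5",(300,180,420,270),6)
print(tool()[0], tool()[2]["opening"])
```

```text
[ 0.60560647 -0.07153314  0.20808929] 0.5848907777835226
```

View pics/wrist5.png

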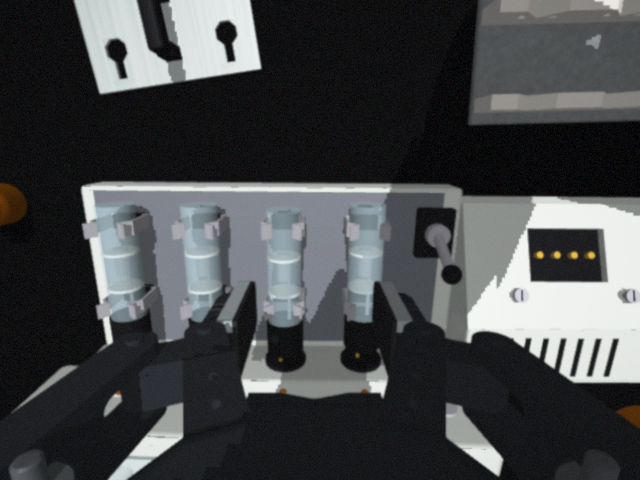

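View pics/s5.png

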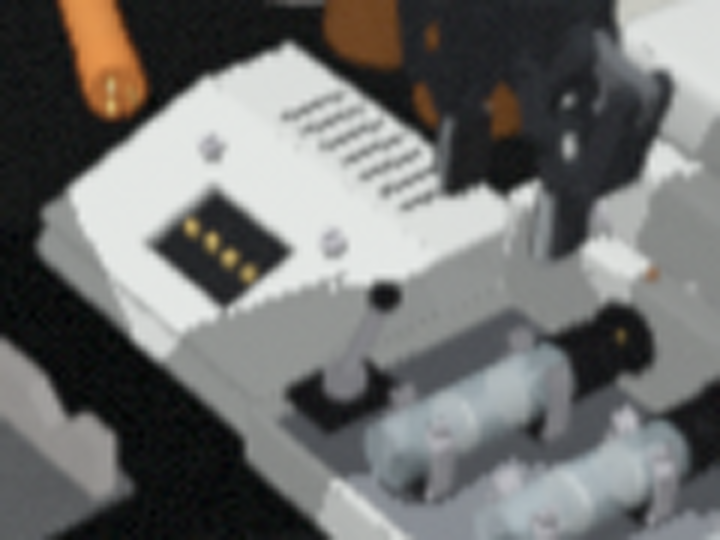

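Run:
```python
from h import *
w=load("wrist5"); show(w,"w5a",(80,180,280,340),4); show(w,"w5b",(250,190,450,340),4)
```

```text
(no output)
```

View pics/w5a.png

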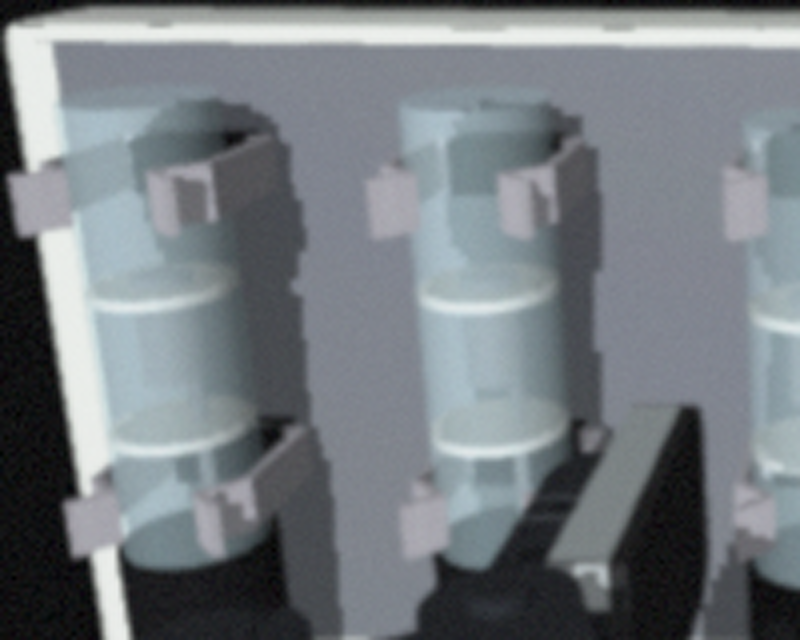

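View pics/w5b.png

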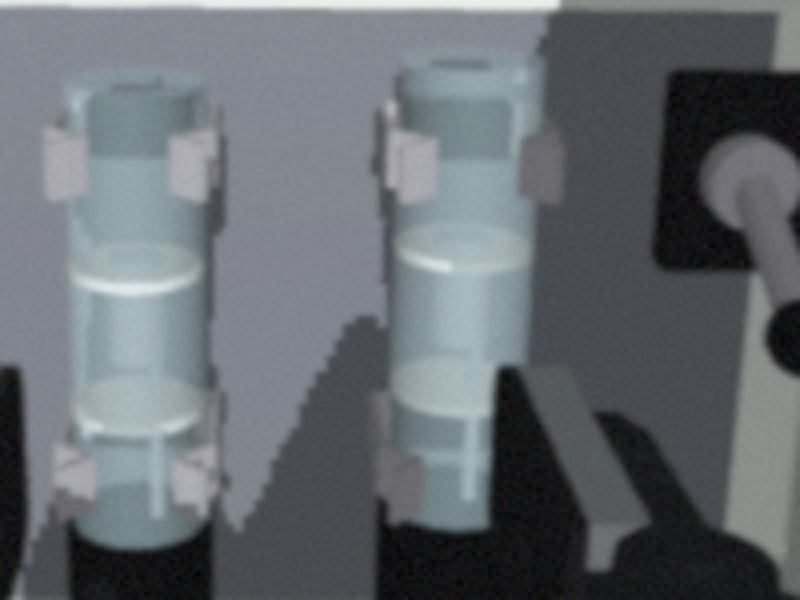

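Run:
```python
from fit import *
w=load("wrist5")
uv=np.array([[124.4,267.5],[204.5,267.5],[285.2,270],[364.8,265]])-.4
P=onplane(w,uv,.062); print(P.round(4))
print(np.diff(P[:,:2],axis=0).round(4))
# unit fit: lips (free half spacing/z)
A=np.array([[42,202],[180,200],[95,520],[225,515],[392,202],[528,198],[425,520]])/4+[80,180]-.4
B=np.array([[66,160],[192,163],[76,472],[196,472],[412,165],[542,165]])/4+[250,190]-.4
uvL=np.r_[A,B]
lab=[(-35,-260,-1),(-35,-260,1),(35,-260,-1),(35,-260,1),(-35,-190,-1),(-35,-190,1),(35,-190,-1),(-35,-120,-1),(-35,-120,1),(35,-120,-1),(35,-120,1),(-35,-50,-1),(-35,-50,1)]
def f(v):
    L=np.array([[a,b+s*v[3]*1e3,v[4]*1e3] for a,b,s in lab])/1e3
    return (proj(w,pose2(v[:3],L))-uvL).ravel()
r=least_squares(f,[.64,.025,.045,.012,.075],loss='soft_l1'); print(r.x.round(4)); print(r.fun.reshape(-1,2).round(1).tolist())
U=r.x[:3]
print(pose2(U,np.array([[0,y,62] for y in (-260,-190,-120,-50)])/1e3).round(4))
print(pose2([.6387,.0245,.046],np.array([[0,y,62] for y in (-260,-190,-120,-50)])/1e3).round(4))
```

```text
[[ 0.6528 -0.2339  0.062 ]
 [ 0.6496 -0.1644  0.062 ]
 [ 0.6486 -0.0946  0.062 ]
 [ 0.6408 -0.026   0.062 ]]
[[-0.0033  0.0694]
 [-0.001   0.0699]
 [-0.0078  0.0686]]
[0.6398 0.0244 0.0438 0.0134 0.0749]
[[0.8, -0.6], [-0.5, 0.0], [1.0, -0.8], [-0.3, 0.6], [0.3, -0.3], [-0.5, 0.7], [0.2, -0.5], [-1.1, 0.4], [0.7, -0.3], [-0.8, 1.8], [0.4, 1.8], [-0.4, -0.6], [0.3, -0.6]]
[[ 0.6511 -0.2354  0.062 ]
 [ 0.6481 -0.1654  0.062 ]
 [ 0.645  -0.0955  0.062 ]
 [ 0.642  -0.0256  0.062 ]]
[[ 0.6507 -0.2352  0.062 ]
 [ 0.6474 -0.1653  0.062 ]
 [ 0.6442 -0.0954  0.062 ]
 [ 0.641  -0.0254  0.062 ]]
```

Call:
apply_moves --plan '[{"translation": [-0.02,0.022,0],"angular": [0,0,0.001],"hand": 0.05},{"translation": [-0.018,0.022,0],"angular": [0,0,0],"hand": 0.05},{"translation": [0,0,0.05],"angular": [0,0,0],"hand": 0.05},{"translation": [0,0,0.04],"angular": [0,0,0],"hand": 0.05},{"translation": [0,0,0.02],"angular": [0,0,0],"hand": 0.05},{"translation": [0,0,0],"angular": [0,0,0],"hand": 0.05}]'

```text
time_s: 7.98
eef_pos: [0.6407, -0.0265, 0.097]
eef_rot: [-0.001, -0.022, 1.0, 0.0]
wrist_force: [0.8, 0.3, -0.6]
opening: 0.583
```

Run:
```python
from h import *
w=cam("wrist","wrist6");s=cam("side","side6"); show(s,"s6",(320,180,440,270),6)
print(tool()[0], tool()[2]["opening"])
```

```text
[ 0.64275507 -0.02727072  0.09990352] 0.5824096891393068
```

View pics/wrist6.png

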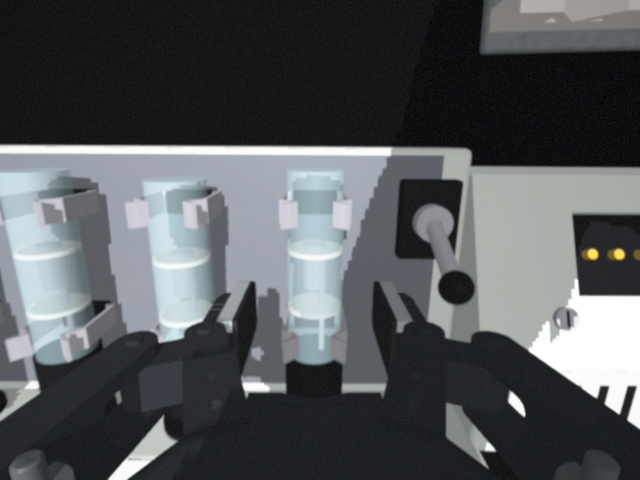

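View pics/s6.png

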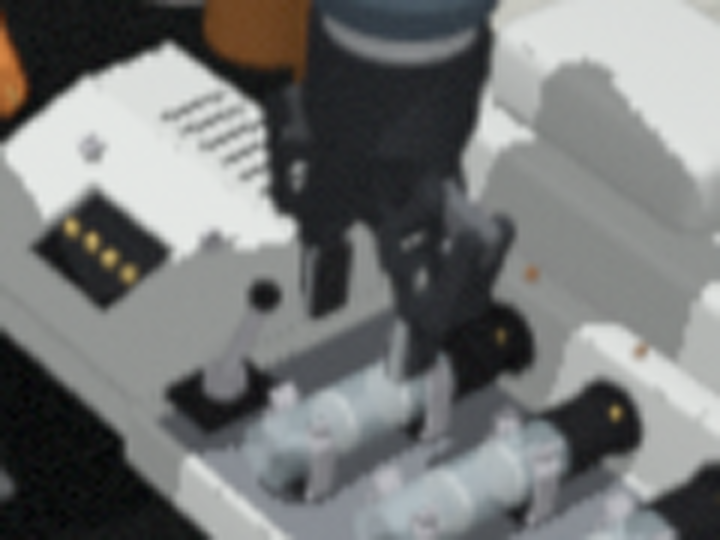

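Call:
apply_moves --plan '[{"translation": [0.001,0.001,0.03],"angular": [0,0,0],"hand": 0.05},{"translation": [0,0,0.02],"angular": [0,0,0],"hand": 0.05},{"translation": [0,0,0.007],"angular": [0,0,0],"hand": 0.05},{"translation": [0,0,0],"angular": [0,0,0],"hand": 0.035},{"translation": [0,0,0],"angular": [0,0,0],"hand": 0.02},{"translation": [0,0,0],"angular": [0,0,0],"hand": 0.02},{"translation": [0,0,0],"angular": [0,0,0],"hand": 0.02}]'

```text
time_s: 8.95
eef_pos: [0.6412, -0.0265, 0.0422]
eef_rot: [0.001, -0.022, 1.0, -0.0]
wrist_force: [-0.4, -0.5, 1.9]
opening: 0.332
```

Run:
```python
from h import *
w=cam("wrist","wrist7");s=cam("side","side7"); show(s,"s7",(320,180,440,270),6)
print(tool()[0], tool()[2]["opening"],tool()[2]["wrist_force"])
```

```text
[ 0.64125369 -0.0264612   0.04215863] 0.33090272777688867 [-0.90547394  1.28605859  3.16283288]
```

View pics/s7.png

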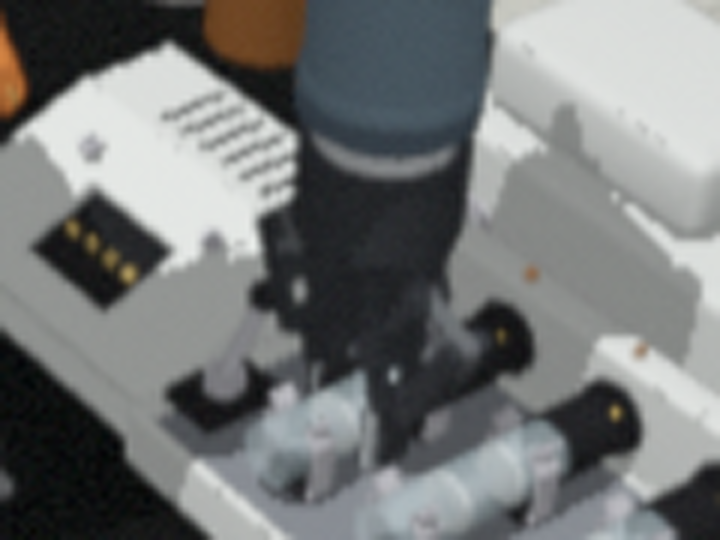

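View pics/wrist7.png

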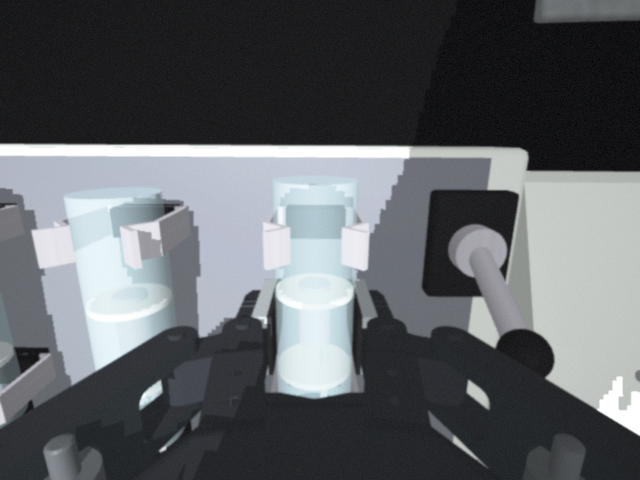

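Call:
apply_moves --plan '[{"translation": [0,-0.003,0],"angular": [0,0,0],"hand": 0.02},{"translation": [0,-0.003,0],"angular": [0,0,0],"hand": 0.02},{"translation": [0,-0.003,0],"angular": [0,0,0],"hand": 0.02},{"translation": [0,0,0],"angular": [0,0,0],"hand": 0.02},{"translation": [0,0,0],"angular": [0,0,0],"hand": 0.02}]'

```text
time_s: 9.68
eef_pos: [0.6415, -0.0332, 0.0421]
eef_rot: [0.001, -0.022, 1.0, 0.001]
wrist_force: [-0.1, 8.2, 6.3]
opening: 0.329
```

Run:
```python
from h import *
w=cam("wrist","wrist8")
print(tool()[0], tool()[2]["opening"],tool()[2]["wrist_force"])
```

```text
[ 0.64147863 -0.03318981  0.04212554] 0.3351281361002223 [-0.25046254  7.42751689  7.14905952]
```

View pics/wrist8.png

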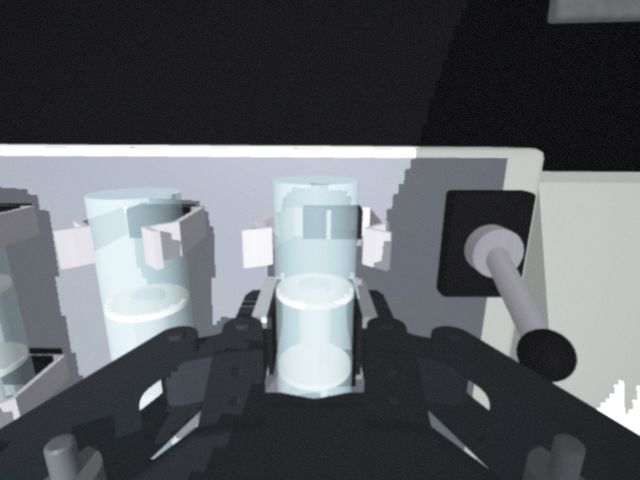

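Call:
apply_moves --plan '[{"translation": [0,-0.0025,0],"angular": [0,0,0],"hand": 0.02},{"translation": [0,0,0],"angular": [0,0,0],"hand": 0.02},{"translation": [0,0,0],"angular": [0,0,0],"hand": 0.02}]'

```text
time_s: 10.1
eef_pos: [0.6415, -0.0352, 0.0421]
eef_rot: [0.0, -0.022, 1.0, 0.002]
wrist_force: [-0.6, 9.8, 7.4]
opening: 0.332
```

Run:
```python
from h import *
w=cam("wrist","wrist9"); show(w,"w9",(220,160,420,300),4)
print(tool()[0], tool()[2]["opening"],tool()[2]["wrist_force"])
```

```text
[ 0.64148064 -0.03523463  0.04208581] 0.33687127606847106 [0.28363009 9.9576658  6.97544855]
```

View pics/w9.png

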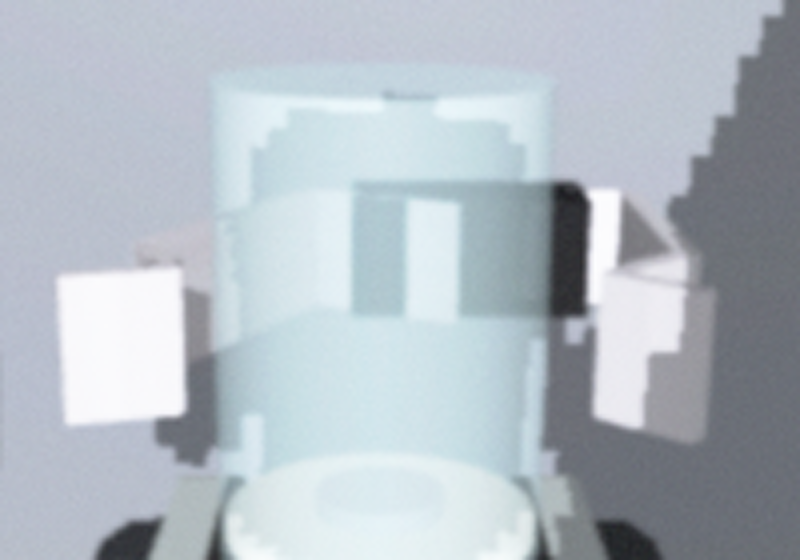

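Call:
apply_moves --plan '[{"translation": [0,0,-0.006],"angular": [0,0,0],"hand": 0.02},{"translation": [0,0,-0.008],"angular": [0,0,0],"hand": 0.02},{"translation": [0,0,-0.01],"angular": [0,0,0],"hand": 0.02},{"translation": [0,0,-0.03],"angular": [0,0,0],"hand": 0.02},{"translation": [0,0,-0.04],"angular": [0,0,0],"hand": 0.02},{"translation": [0,0,-0.04],"angular": [0,0,0],"hand": 0.02},{"translation": [0,0,0],"angular": [0,0,0],"hand": 0.02},{"translation": [0,0,0],"angular": [0,0,0],"hand": 0.02}]'

```text
time_s: 11.15
eef_pos: [0.6408, -0.0383, 0.1752]
eef_rot: [-0.0, -0.022, 1.0, -0.0]
wrist_force: [-0.6, 1.1, -0.9]
opening: 0.332
```

Run:
```python
from h import *
w=cam("wrist","wrist10");s=cam("side","side10");show(s,"s10",(280,140,440,260),5)
print(tool()[0], tool()[2]["opening"],tool()[2]["wrist_force"])
```

```text
[ 0.64003109 -0.03791959  0.17368616] 0.3293107875774637 [ 0.25606221 -0.87732444 -1.38705113]
```

View pics/wrist10.png

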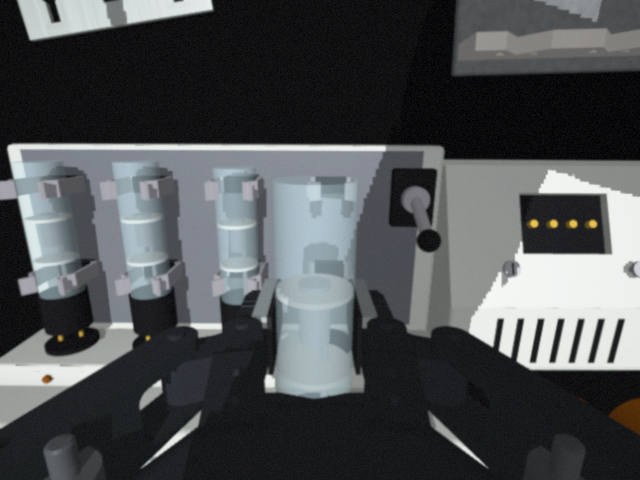

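View pics/s10.png

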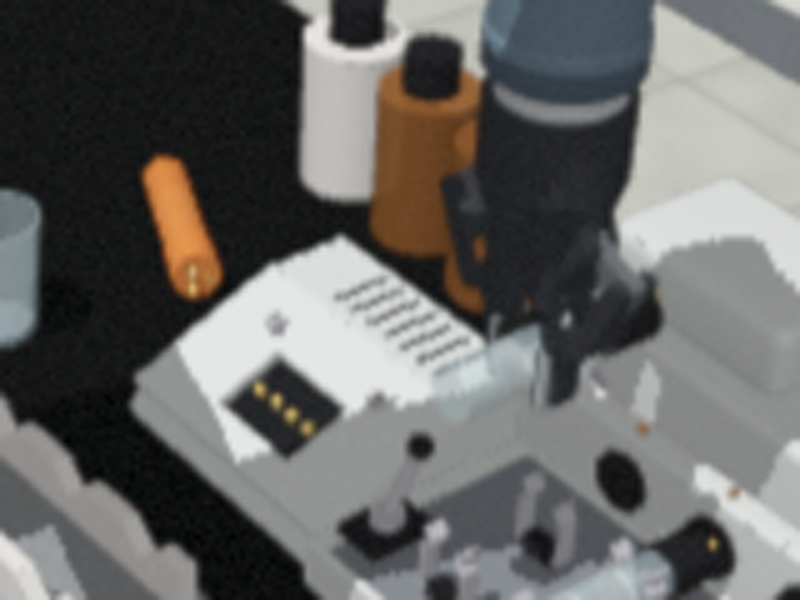

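Call:
apply_moves --plan '[{"translation": [0.025,0.0415,0],"angular": [0,0,0],"hand": 0.02},{"translation": [0.025,0.0415,0],"angular": [0,0,0],"hand": 0.02},{"translation": [0.025,0.0415,0],"angular": [0,0,0],"hand": 0.02},{"translation": [0.025,0.0415,0],"angular": [0,0,0],"hand": 0.02},{"translation": [0.025,0.0415,0],"angular": [0,0,0],"hand": 0.02},{"translation": [0.025,0.0415,0],"angular": [0,0,0],"hand": 0.02},{"translation": [0.023,0.0415,0],"angular": [0,0,-0.028],"hand": 0.02},{"translation": [0,0,0],"angular": [0,0,0],"hand": 0.02},{"translation": [0,0,0],"angular": [0,0,0],"hand": 0.02}]'

```text
time_s: 12.38
eef_pos: [0.4551, 0.2445, 0.1745]
eef_rot: [-0.001, -0.036, 0.999, -0.0]
wrist_force: [0.9, -0.4, -0.5]
opening: 0.33
```

Run:
```python
from h import *
w=cam("wrist","wrist11");t=cam("top","top11");s=cam("side","side11");show(t,"t11",(180,180,340,300),5);show(s,"s11",(200,150,400,300),4)
print(tool()[0], tool()[2]["opening"],tool()[2]["wrist_force"])
```

```text
[0.45592451 0.24380413 0.17489208] 0.3295317349222686 [-0.30544323  1.02074343 -0.70385282]
```

View pics/wrist11.png

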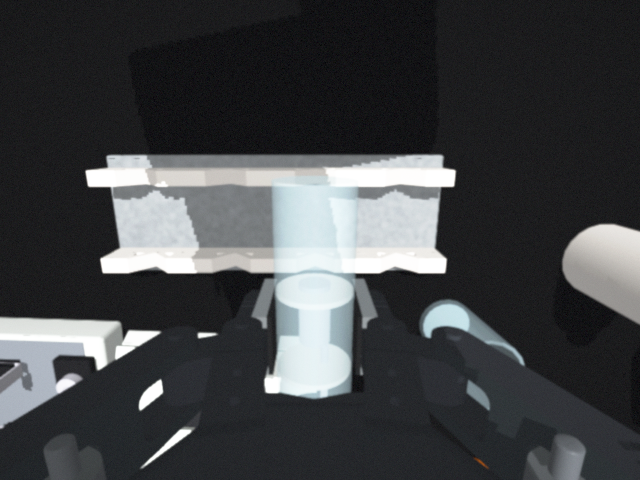

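View pics/s11.png

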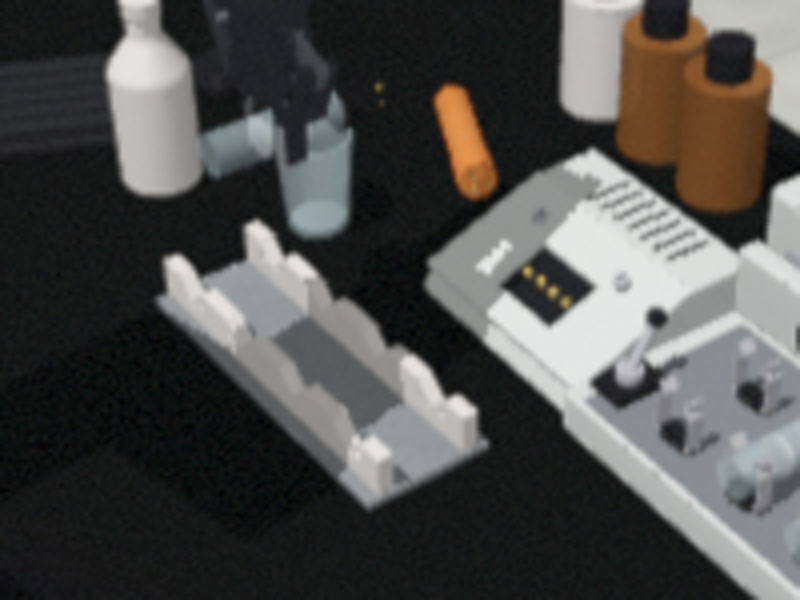

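Run:
```python
from h import *
w=load("wrist11"); show(w,"w11a",(80,140,280,290),4);show(w,"w11b",(270,140,470,290),4)
t=load("top11"); 
for uv in ([209,212],[163,243]): print(onplane(t,[uv],0.06))
```

```text
[[0.55521819 0.38407298 0.06      ]]
[[0.46984555 0.51516844 0.06      ]]
```

View pics/w11a.png

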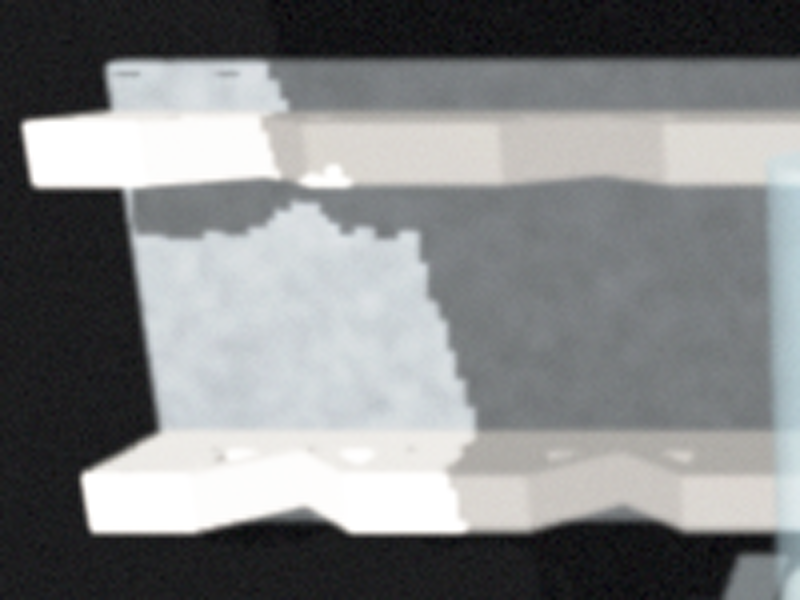

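View pics/w11b.png

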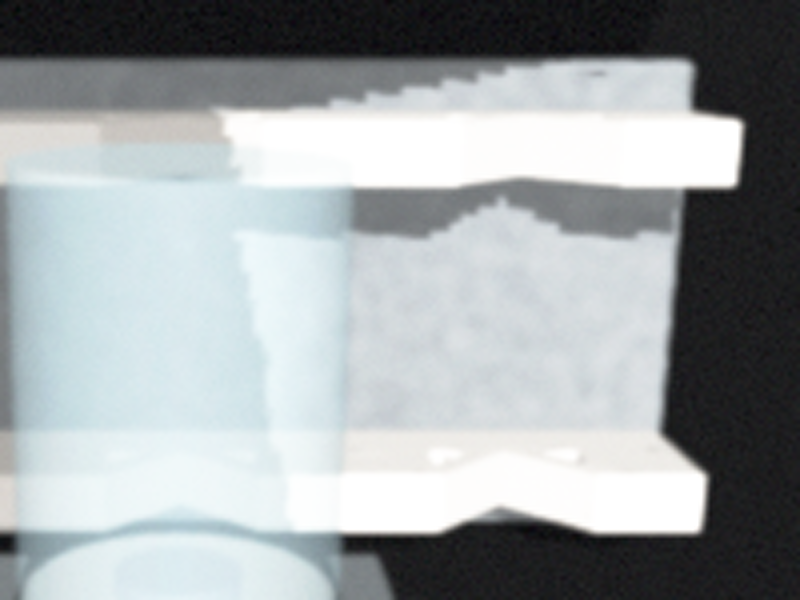

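Run:
```python
from fit import *
w=load("wrist11")
A=np.array([[22,120],[33,187],[82,473],[92,533],[107,65]])/4+[80,140]-.4
B=np.array([[742,118],[738,187],[708,475],[702,533],[693,63]])/4+[270,140]-.4
xs=[-42,-30,30,42,-52.5]; zs=[40]*4+[8]
L=np.array([[x,-145,z] for x,z in zip(xs,zs)]+[[x,145,z] for x,z in zip(xs,zs)])/1e3
v,res=fit(w,L,np.r_[A,B],[.456,.21,.07]); print(v.round(4),res.round(1).tolist())
print(pose2(v,np.array([[0,y,45] for y in(-105,-35,35,105)])/1e3).round(4))
p,r,o=tool(); print(p, r.apply([1,0,0]))
```

```text
[0.4557 0.2108 0.0737] [[-2.2, 1.2], [-2.3, -0.0], [-2.2, 1.2], [-2.4, -0.2], [-1.9, -0.6], [2.8, 1.4], [2.2, -0.3], [2.1, 0.6], [2.1, -0.3], [1.7, -0.4]]
[[0.4635 0.1061 0.045 ]
 [0.4583 0.1759 0.045 ]
 [0.4532 0.2457 0.045 ]
 [0.448  0.3155 0.045 ]]
[0.45592451 0.24380413 0.17489208] [-9.97511421e-01 -7.05027938e-02  5.66961283e-04]
```

Call:
apply_moves --plan '[{"translation": [0.001,0.0015,0.04],"angular": [0,0,0],"hand": 0.02},{"translation": [0,0,0.04],"angular": [0,0,0],"hand": 0.02},{"translation": [0,0,0.03],"angular": [0,0,0],"hand": 0.02},{"translation": [0,0,0.02],"angular": [0,0,0],"hand": 0.02},{"translation": [0,0,0.01],"angular": [0,0,0],"hand": 0.02},{"translation": [0,0,0.007],"angular": [0,0,0],"hand": 0.02},{"translation": [0,0,0],"angular": [0,0,0],"hand": 0.02}]'

```text
time_s: 13.4
eef_pos: [0.4546, 0.246, 0.0284]
eef_rot: [0.0, -0.036, 0.999, 0.0]
wrist_force: [1.0, 0.4, -1.5]
opening: 0.333
```

Run:
```python
from h import *
w=cam("wrist","wrist12");s=cam("side","side12");show(s,"s12",(220,180,380,300),5)
print(tool()[0], tool()[2]["opening"],tool()[2]["wrist_force"])
```

```text
[0.45497081 0.2463128  0.02899321] 0.3317032006475626 [-0.58753344 -0.2831812  -0.93773368]
```

View pics/wrist12.png

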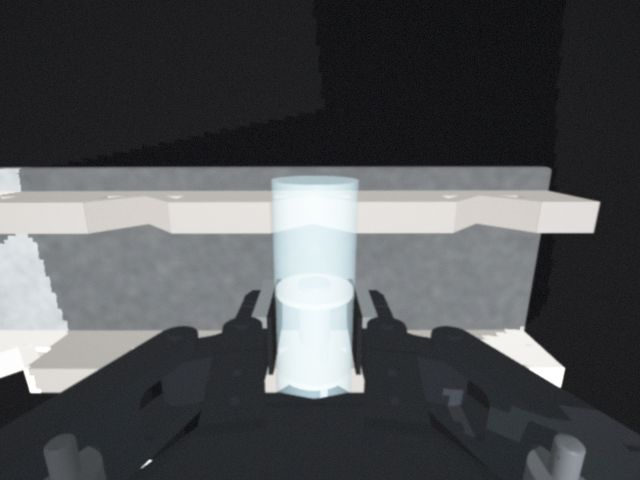

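View pics/s12.png

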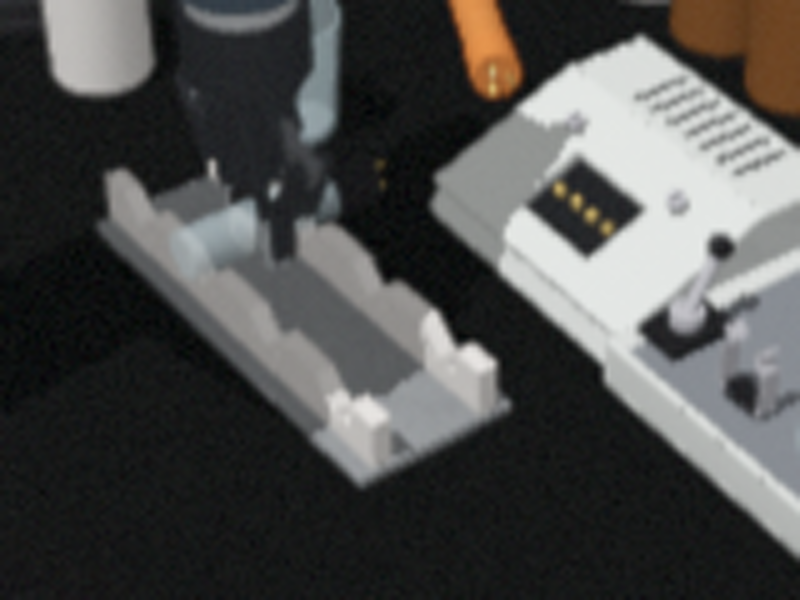

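Call:
apply_moves --plan '[{"translation": [0,0,0.003],"angular": [0,0,0],"hand": 0.02},{"translation": [0,0,0],"angular": [0,0,0],"hand": 0.02},{"translation": [0,0,0],"angular": [0,0,0],"hand": 0.035},{"translation": [0,0,0],"angular": [0,0,0],"hand": 0.05},{"translation": [0,0,-0.01],"angular": [0,0,0],"hand": 0.05},{"translation": [0,0,-0.05],"angular": [0,0,0],"hand": 0.05},{"translation": [0,0,-0.05],"angular": [0,0,0],"hand": 0.05},{"translation": [0,0,-0.04],"angular": [0,0,0],"hand": 0.05},{"translation": [0,0,0],"angular": [0,0,0],"hand": 0.05}]'

```text
time_s: 14.62
eef_pos: [0.4569, 0.247, 0.1799]
eef_rot: [0.004, -0.036, 0.999, 0.001]
wrist_force: [-0.2, 0.4, -0.3]
opening: 0.588
```

Run:
```python
from h import *
w=cam("wrist","wrist13")
print(tool()[0], tool()[2]["opening"],tool()[2]["wrist_force"])
```

```text
[0.45538764 0.2465735  0.17739632] 0.5841361694129443 [ 0.47434038 -0.19286228 -0.81843026]
```

View pics/wrist13.png

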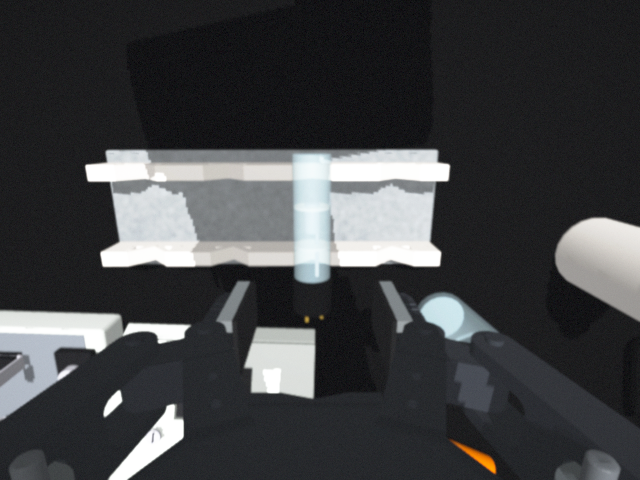

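Call:
apply_moves --plan '[{"translation": [-0.0205,-0.0443,0],"angular": [0,0,0],"hand": 0.05},{"translation": [-0.0205,-0.0443,0],"angular": [0,0,0],"hand": 0.05},{"translation": [-0.0205,-0.0443,0],"angular": [0,0,0],"hand": 0.05},{"translation": [-0.0205,-0.0443,0],"angular": [0,0,0],"hand": 0.05},{"translation": [-0.0205,-0.0443,0],"angular": [0,0,0],"hand": 0.05},{"translation": [-0.0205,-0.0443,0],"angular": [0,0,0],"hand": 0.05},{"translation": [-0.0205,-0.0443,0],"angular": [0,0,0],"hand": 0.05},{"translation": [-0.0205,-0.0443,0],"angular": [0,0,0.028],"hand": 0.05},{"translation": [0,0,0.04],"angular": [0,0,0],"hand": 0.05},{"translation": [0,0,0.03],"angular": [0,0,0],"hand": 0.05}]'

```text
time_s: 15.92
eef_pos: [0.6418, -0.0958, 0.1016]
eef_rot: [-0.002, -0.021, 1.0, 0.001]
wrist_force: [0.5, 1.2, -0.1]
opening: 0.589
```

Call:
apply_moves --plan '[{"translation": [0,0,0],"angular": [0,0,0],"hand": 0.05},{"translation": [0,0,0],"angular": [0,0,0],"hand": 0.05}]'

```text
time_s: 16.18
eef_pos: [0.6436, -0.0953, 0.1056]
eef_rot: [-0.0, -0.022, 1.0, 0.0]
wrist_force: [1.3, 0.2, 1.7]
opening: 0.587
```

Run:
```python
from h import *
w=cam("wrist","wrist14")
p,r,o=tool();print(p,o["opening"]); print(delta([.6445,-.0955,.043],pose_down(np.pi+.0445)))
```

```text
[ 0.64420265 -0.09550032  0.10652845] 0.5848285968470148
(array([-1.95896162e-04,  3.16137162e-05,  6.35288403e-02]), array([-7.00776061e-04,  1.59263470e-03, -6.18702122e-06]))
```

View pics/wrist14.png

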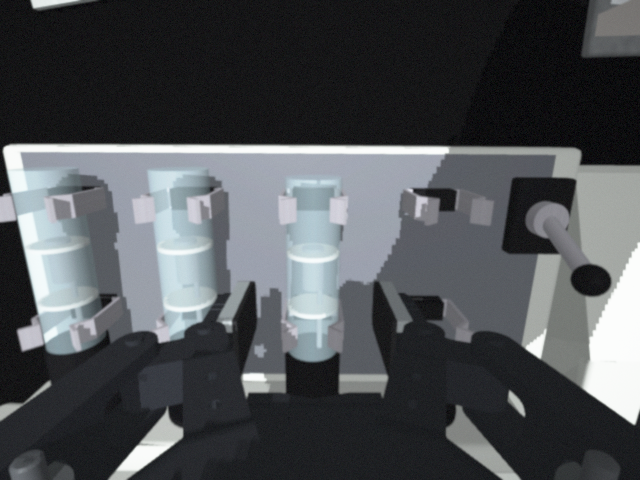

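Call:
apply_moves --plan '[{"translation": [0,0,0.03],"angular": [0,0,0],"hand": 0.05},{"translation": [0,0,0.025],"angular": [0,0,0],"hand": 0.05},{"translation": [0,0,0.008],"angular": [0,0,0],"hand": 0.05},{"translation": [0,0,0],"angular": [0,0,0],"hand": 0.035},{"translation": [0,0,0],"angular": [0,0,0],"hand": 0.02},{"translation": [0,0,0],"angular": [0,0,0],"hand": 0.02},{"translation": [0,0,0],"angular": [0,0,0],"hand": 0.02},{"translation": [0,0,0],"angular": [0,0,0],"hand": 0.02}]'

```text
time_s: 17.23
eef_pos: [0.6446, -0.0957, 0.0439]
eef_rot: [0.001, -0.022, 1.0, -0.0]
wrist_force: [-0.3, 0.1, 6.0]
opening: 0.33
```

Call:
apply_moves --plan '[{"translation": [0,0.003,0],"angular": [0,0,0],"hand": 0.02},{"translation": [0,0.003,0],"angular": [0,0,0],"hand": 0.02},{"translation": [0,0.003,0],"angular": [0,0,0],"hand": 0.02},{"translation": [0,0.002,0],"angular": [0,0,0],"hand": 0.02},{"translation": [0,0,0],"angular": [0,0,0],"hand": 0.02},{"translation": [0,0,0],"angular": [0,0,0],"hand": 0.02}]'

```text
time_s: 17.98
eef_pos: [0.6443, -0.0872, 0.0439]
eef_rot: [0.002, -0.022, 1.0, -0.002]
wrist_force: [-0.0, -7.7, 3.7]
opening: 0.332
```

Run:
```python
from h import *
w=cam("wrist","wrist15"); show(w,"w15",(220,160,420,300),4)
p,r,o=tool();print(p,o["opening"],o["wrist_force"])
```

```text
[ 0.64435978 -0.08718598  0.04390208] 0.3344187389125673 [ 0.82305585 -7.94202171  3.62428591]
```

View pics/w15.png

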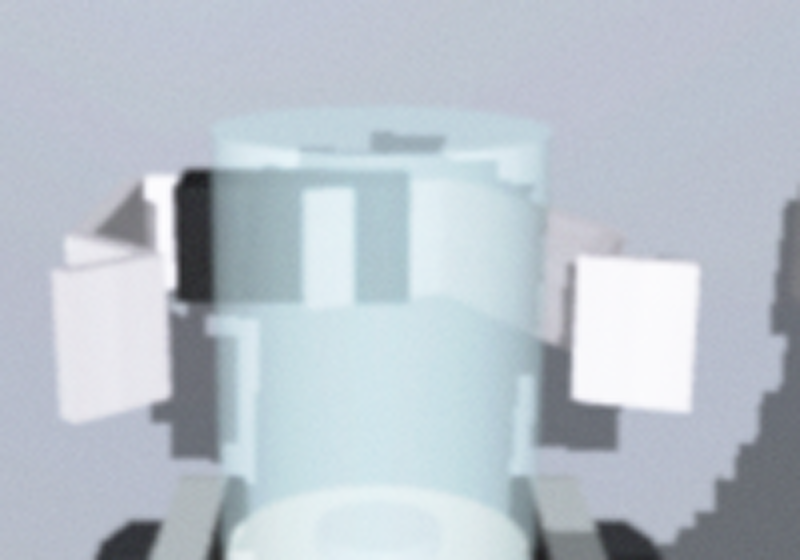

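Shifted 8.5 mm, and the far lip is clear. I'll lift, then carry the lamp to notch 2 (0.4583, 0.1759).

Call:
apply_moves --plan '[{"translation": [0,0,-0.006],"angular": [0,0,0],"hand": 0.02},{"translation": [0,0,-0.008],"angular": [0,0,0],"hand": 0.02},{"translation": [0,0,-0.01],"angular": [0,0,0],"hand": 0.02},{"translation": [0,0,-0.03],"angular": [0,0,0],"hand": 0.02},{"translation": [0,0,-0.04],"angular": [0,0,0],"hand": 0.02},{"translation": [0,0,-0.04],"angular": [0,0,0],"hand": 0.02},{"translation": [0,0,0],"angular": [0,0,-0.028],"hand": 0.02},{"translation": [0,0,0],"angular": [0,0,0],"hand": 0.02}]'

```text
time_s: 19.02
eef_pos: [0.6425, -0.0837, 0.176]
eef_rot: [-0.0, -0.036, 0.999, 0.0]
wrist_force: [0.4, 0.6, -1.6]
opening: 0.328
```

Run:
```python
from h import *
p,r,o=tool();print(p,o["opening"],o["wrist_force"]); print(delta([.4575,.1759,.026],pose_down(np.pi+.073)))
```

```text
[ 0.64247423 -0.08366971  0.17596065] 0.32779520364449843 [ 0.35976486  0.60093161 -1.56146338]
(array([0.16547615, 0.27222371, 0.15030633]), array([ 0.00084919, -0.00069151, -0.0001107 ]))
```

Call:
apply_moves --plan '[{"translation": [0.0237,0.0389,0],"angular": [0,0,0],"hand": 0.02},{"translation": [0.0237,0.0389,0],"angular": [0,0,0],"hand": 0.02},{"translation": [0.0237,0.0389,0],"angular": [0,0,0],"hand": 0.02},{"translation": [0.0237,0.0389,0],"angular": [0,0,0],"hand": 0.02},{"translation": [0.0237,0.0389,0],"angular": [0,0,0],"hand": 0.02},{"translation": [0.0237,0.0389,0],"angular": [0,0,0],"hand": 0.02},{"translation": [0.0237,0.0389,0.01],"angular": [0,0,0],"hand": 0.02},{"translation": [0,0,0.04],"angular": [0,0,0],"hand": 0.02},{"translation": [0,0,0.04],"angular": [0,0,0],"hand": 0.02},{"translation": [0,0,0.02],"angular": [0,0,0],"hand": 0.02}]'

```text
time_s: 20.27
eef_pos: [0.4544, 0.1752, 0.0625]
eef_rot: [-0.003, -0.036, 0.999, -0.0]
wrist_force: [0.4, -0.0, -1.4]
opening: 0.327
```

Call:
apply_moves --plan '[{"translation": [0,0,0],"angular": [0,0,0],"hand": 0.02},{"translation": [0,0,0],"angular": [0,0,0],"hand": 0.02}]'

```text
time_s: 20.52
eef_pos: [0.4578, 0.1753, 0.0664]
eef_rot: [-0.0, -0.036, 0.999, 0.0]
wrist_force: [1.1, 0.3, -0.9]
opening: 0.331
```

Run:
```python
from h import *
w=cam("wrist","wrist16")
p,r,o=tool();print(p,o["opening"],o["wrist_force"]); print(delta([.4575,.1759,.027],pose_down(np.pi+.073)))
```

```text
[0.45835172 0.17528116 0.06696192] 0.3336847810706698 [ 0.19788653 -0.00474675 -0.80399167]
(array([0.0008424 , 0.00067351, 0.03996124]), array([ 0.00012678,  0.00093768, -0.00090464]))
```

View pics/wrist16.png

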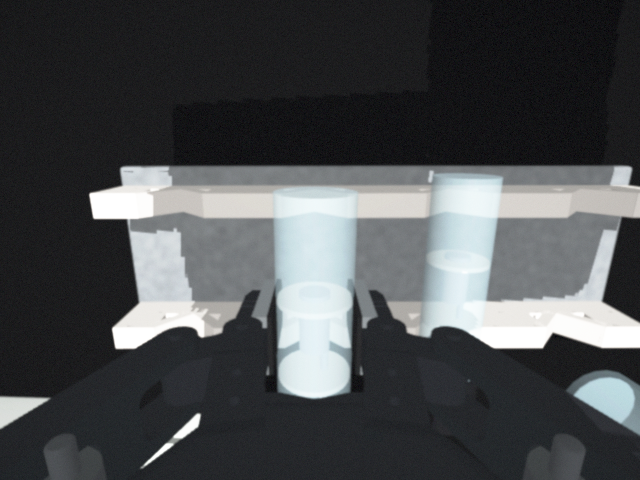

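Call:
apply_moves --plan '[{"translation": [0.001,0.001,0.02],"angular": [0,0,0],"hand": 0.02},{"translation": [0,0,0.013],"angular": [0,0,0],"hand": 0.02},{"translation": [0,0,0.007],"angular": [0,0,0],"hand": 0.02},{"translation": [0,0,0],"angular": [0,0,0],"hand": 0.02},{"translation": [0,0,0],"angular": [0,0,0],"hand": 0.035},{"translation": [0,0,0],"angular": [0,0,0],"hand": 0.05},{"translation": [0,0,-0.01],"angular": [0,0,0],"hand": 0.05},{"translation": [0,0,-0.05],"angular": [0,0,0],"hand": 0.05},{"translation": [0,0,-0.05],"angular": [0,0,0],"hand": 0.05},{"translation": [0,0,-0.04],"angular": [0,0,0],"hand": 0.05}]'

```text
time_s: 21.82
eef_pos: [0.4573, 0.1763, 0.1792]
eef_rot: [0.001, -0.036, 0.999, 0.0]
wrist_force: [0.2, -0.5, -0.1]
opening: 0.588
```

Run:
```python
from h import *
w=cam("wrist","wrist17")
p,r,o=tool();print(p,o["opening"],o["wrist_force"]); print(delta([.6478,-.1654,.043],pose_down(np.pi+.0445)))
```

```text
[0.46025883 0.17681434 0.18451505] 0.5846647493482854 [3.51128878 1.53037826 3.83275318]
(array([-0.16072617, -0.35501657,  0.14296568]), array([0.00077955, 0.01036723, 0.02816176]))
```

View pics/wrist17.png

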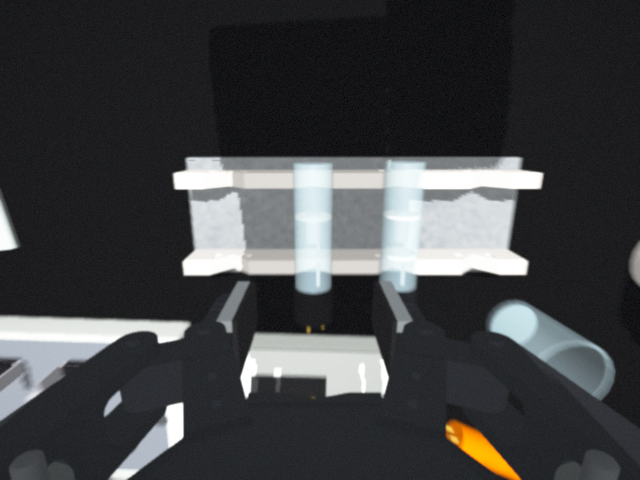

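Call:
apply_moves --plan '[{"translation": [-0.0204,-0.0443,0],"angular": [0,0,0],"hand": 0.05},{"translation": [-0.0204,-0.0443,0],"angular": [0,0,0],"hand": 0.05},{"translation": [-0.0204,-0.0443,0],"angular": [0,0,0],"hand": 0.05},{"translation": [-0.0204,-0.0443,0],"angular": [0,0,0],"hand": 0.05},{"translation": [-0.0204,-0.0443,0],"angular": [0,0,0],"hand": 0.05},{"translation": [-0.0204,-0.0443,0],"angular": [0,0,0],"hand": 0.05},{"translation": [-0.0204,-0.0443,0],"angular": [0,0,0],"hand": 0.05},{"translation": [-0.0204,-0.0443,0],"angular": [0,0,0.028],"hand": 0.05},{"translation": [0,0,0.04],"angular": [0,0,0],"hand": 0.05},{"translation": [0,0,0.03],"angular": [0,0,0],"hand": 0.05}]'

```text
time_s: 23.12
eef_pos: [0.6449, -0.1663, 0.1051]
eef_rot: [-0.0, -0.021, 1.0, 0.0]
wrist_force: [-0.7, 0.9, -0.2]
opening: 0.585
```

Call:
apply_moves --plan '[{"translation": [0,0,0],"angular": [0,0,0],"hand": 0.05},{"translation": [0,0,0],"angular": [0,0,0],"hand": 0.05}]'

```text
time_s: 23.38
eef_pos: [0.6459, -0.1658, 0.1079]
eef_rot: [0.001, -0.022, 1.0, -0.0]
wrist_force: [1.1, -0.1, -0.2]
opening: 0.585
```

Run:
```python
from h import *
w=cam("wrist","wrist18")
p,r,o=tool();print(p,o["opening"]); print(delta([.6478,-.1654,.043],pose_down(np.pi+.0445)))
```

```text
[ 0.64636995 -0.16588483  0.10851879] 0.5875971048289755
(array([-0.00126289,  0.0005131 ,  0.06552201]), array([-1.41116539e-03,  2.85937137e-03,  6.89437999e-05]))
```

View pics/wrist18.png

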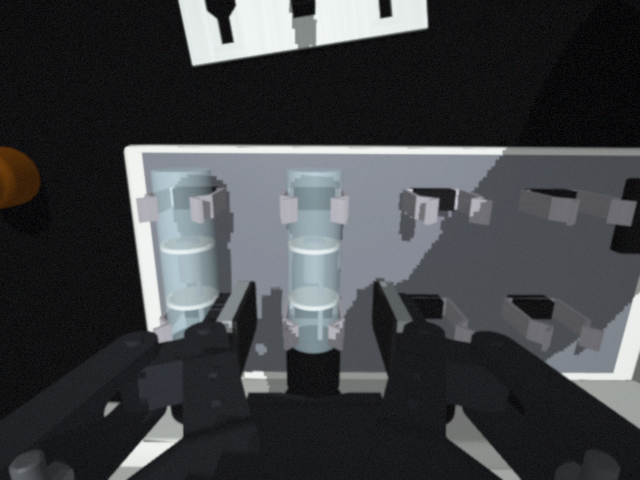

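Call:
apply_moves --plan '[{"translation": [-0.001,0,0.03],"angular": [0,0,0],"hand": 0.05},{"translation": [0,0,0.026],"angular": [0,0,0],"hand": 0.05},{"translation": [0,0,0.009],"angular": [0,0,0],"hand": 0.05},{"translation": [0,0,0],"angular": [0,0,0],"hand": 0.035},{"translation": [0,0,0],"angular": [0,0,0],"hand": 0.02},{"translation": [0,0,0],"angular": [0,0,0],"hand": 0.02},{"translation": [0,0,0],"angular": [0,0,0],"hand": 0.02},{"translation": [0,0,0],"angular": [0,0,0],"hand": 0.02}]'

```text
time_s: 24.42
eef_pos: [0.6473, -0.166, 0.043]
eef_rot: [0.001, -0.022, 1.0, -0.001]
wrist_force: [-0.6, 0.4, 6.9]
opening: 0.336
```

Call:
apply_moves --plan '[{"translation": [0,0.003,0],"angular": [0,0,0],"hand": 0.02},{"translation": [0,0.003,0],"angular": [0,0,0],"hand": 0.02},{"translation": [0,0.003,0],"angular": [0,0,0],"hand": 0.02},{"translation": [0,0.002,0],"angular": [0,0,0],"hand": 0.02},{"translation": [0,0,0],"angular": [0,0,0],"hand": 0.02},{"translation": [0,0,0],"angular": [0,0,0],"hand": 0.02}]'

```text
time_s: 25.18
eef_pos: [0.6469, -0.1573, 0.043]
eef_rot: [0.002, -0.022, 1.0, -0.002]
wrist_force: [-0.1, -7.5, 4.3]
opening: 0.331
```

Run:
```python
from h import *
w=cam("wrist","wrist19"); show(w,"w19",(220,160,420,300),4)
p,r,o=tool();print(p,o["opening"],o["wrist_force"])
```

```text
[ 0.64697246 -0.15737816  0.04296259] 0.32847890442867655 [ 0.20906831 -8.25408999  4.8357186 ]
```

View pics/w19.png

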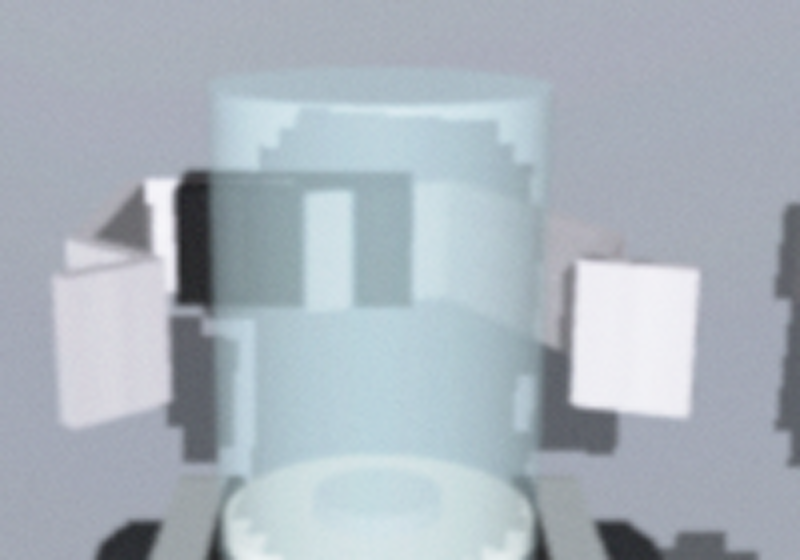

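Same clear state as before: the far lip has dropped away. Lifting.

Call:
apply_moves --plan '[{"translation": [0,0,-0.006],"angular": [0,0,0],"hand": 0.02},{"translation": [0,0,-0.008],"angular": [0,0,0],"hand": 0.02},{"translation": [0,0,-0.01],"angular": [0,0,0],"hand": 0.02},{"translation": [0,0,-0.03],"angular": [0,0,0],"hand": 0.02},{"translation": [0,0,-0.04],"angular": [0,0,0],"hand": 0.02},{"translation": [0,0,-0.04],"angular": [0,0,0],"hand": 0.02},{"translation": [0,0,0],"angular": [0,0,-0.028],"hand": 0.02},{"translation": [0,0,0],"angular": [0,0,0],"hand": 0.02}]'

```text
time_s: 26.22
eef_pos: [0.6451, -0.1537, 0.1747]
eef_rot: [-0.0, -0.036, 0.999, 0.0]
wrist_force: [-0.4, 0.7, -1.7]
opening: 0.333
```

Run:
```python
from h import *
p,r,o=tool();print(p,o["opening"],o["wrist_force"]); print(delta([.4625,.1061,.027],pose_down(np.pi+.073)))
```

```text
[ 0.64514682 -0.15374779  0.1747367 ] 0.3325822720704771 [-0.3750362   0.72079347 -1.69468439]
(array([0.1630776 , 0.27233582, 0.14814103]), array([ 9.67434815e-04, -8.63014917e-04,  1.11933601e-05]))
```

Call:
apply_moves --plan '[{"translation": [0.0233,0.0389,0],"angular": [0,0,0],"hand": 0.02},{"translation": [0.0233,0.0389,0],"angular": [0,0,0],"hand": 0.02},{"translation": [0.0233,0.0389,0],"angular": [0,0,0],"hand": 0.02},{"translation": [0.0233,0.0389,0],"angular": [0,0,0],"hand": 0.02},{"translation": [0.0233,0.0389,0],"angular": [0,0,0],"hand": 0.02},{"translation": [0.0233,0.0389,0],"angular": [0,0,0],"hand": 0.02},{"translation": [0.0233,0.0389,0.008],"angular": [0,0,0],"hand": 0.02},{"translation": [0,0,0.04],"angular": [0,0,0],"hand": 0.02},{"translation": [0,0,0.04],"angular": [0,0,0],"hand": 0.02},{"translation": [0,0,0.02],"angular": [0,0,0],"hand": 0.02}]'

```text
time_s: 27.48
eef_pos: [0.4598, 0.1057, 0.0636]
eef_rot: [-0.003, -0.036, 0.999, 0.0]
wrist_force: [0.4, 0.7, -0.5]
opening: 0.334
```

Call:
apply_moves --plan '[{"translation": [0,0,0],"angular": [0,0,0],"hand": 0.02},{"translation": [0,0,0],"angular": [0,0,0],"hand": 0.02}]'

```text
time_s: 27.72
eef_pos: [0.4632, 0.1053, 0.0674]
eef_rot: [-0.0, -0.036, 0.999, 0.0]
wrist_force: [0.7, 0.5, -1.3]
opening: 0.332
```

Run:
```python
from h import *
w=cam("wrist","wrist20")
p,r,o=tool();print(p,o["opening"],o["wrist_force"]); print(delta([.4625,.1061,.027],pose_down(np.pi+.073)))
```

```text
[0.46375868 0.105285   0.06787934] 0.33649205705824575 [ 0.06756686  0.11577104 -1.02105472]
(array([0.00122899, 0.00090344, 0.04087838]), array([ 2.21993385e-06,  7.89616058e-04, -9.06255288e-04]))
```

View pics/wrist20.png

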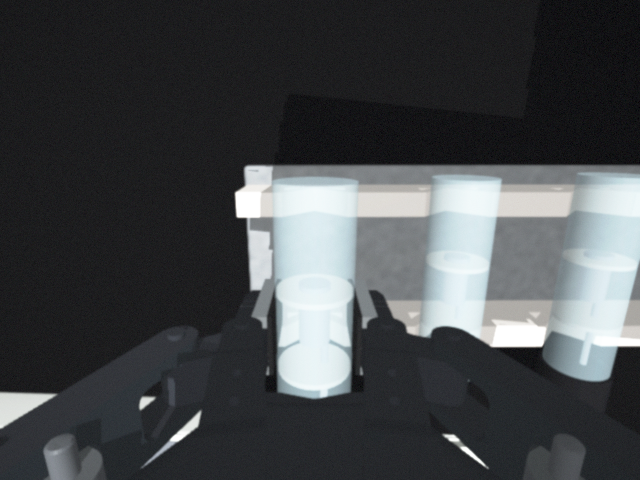

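Call:
apply_moves --plan '[{"translation": [0.001,0.001,0.02],"angular": [0,0,0],"hand": 0.02},{"translation": [0,0,0.013],"angular": [0,0,0],"hand": 0.02},{"translation": [0,0,0.008],"angular": [0,0,0],"hand": 0.02},{"translation": [0,0,0],"angular": [0,0,0],"hand": 0.02},{"translation": [0,0,0],"angular": [0,0,0],"hand": 0.035},{"translation": [0,0,0],"angular": [0,0,0],"hand": 0.05},{"translation": [0,0,-0.01],"angular": [0,0,0],"hand": 0.05},{"translation": [0,0,-0.05],"angular": [0,0,0],"hand": 0.05},{"translation": [0,0,-0.05],"angular": [0,0,0],"hand": 0.05},{"translation": [0,0,-0.04],"angular": [0,0,0],"hand": 0.05}]'

```text
time_s: 29.02
eef_pos: [0.4627, 0.1063, 0.1793]
eef_rot: [0.001, -0.036, 0.999, -0.0]
wrist_force: [-0.2, -0.2, 0.6]
opening: 0.584
```

Call:
apply_moves --plan '[{"translation": [0,0,0],"angular": [0,0,0],"hand": 0.05},{"translation": [0,0,0],"angular": [0,0,0],"hand": 0.05}]'

```text
time_s: 29.28
eef_pos: [0.4619, 0.1063, 0.1762]
eef_rot: [-0.0, -0.036, 0.999, 0.0]
wrist_force: [0.0, 0.3, -0.8]
opening: 0.585
```

Run:
```python
from h import *
w=cam("wrist","wrist21")
p,r,o=tool();print(p,o["opening"],o["wrist_force"]); print(delta([.6509,-.2354,.043],pose_down(np.pi+.0445)))
```

```text
[0.46134839 0.10622958 0.17536913] 0.5863980403732586 [-0.53349469 -0.52260829 -0.65027616]
(array([-0.1646432 , -0.35444129,  0.1320082 ]), array([ 0.00017669, -0.00176324,  0.02770865]))
```

View pics/wrist21.png

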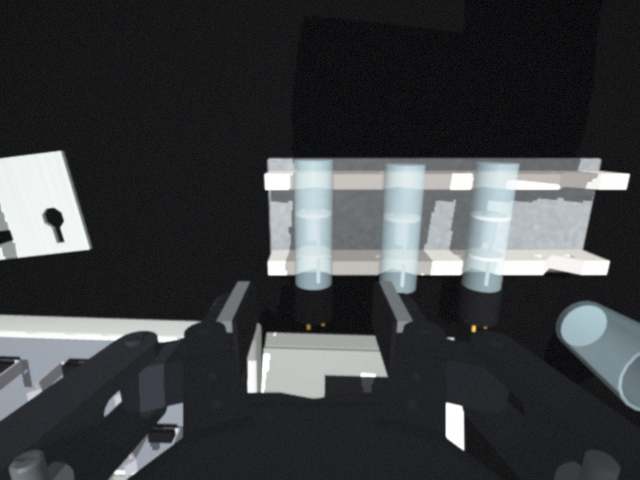

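Three lamps are seated, in columns 313, 404 and 492. On to lamp 1.

Call:
apply_moves --plan '[{"translation": [-0.0205,-0.0443,0],"angular": [0,0,0],"hand": 0.05},{"translation": [-0.0205,-0.0443,0],"angular": [0,0,0],"hand": 0.05},{"translation": [-0.0205,-0.0443,0],"angular": [0,0,0],"hand": 0.05},{"translation": [-0.0205,-0.0443,0],"angular": [0,0,0],"hand": 0.05},{"translation": [-0.0205,-0.0443,0],"angular": [0,0,0],"hand": 0.05},{"translation": [-0.0205,-0.0443,0],"angular": [0,0,0],"hand": 0.05},{"translation": [-0.0205,-0.0443,0],"angular": [0,0,0],"hand": 0.05},{"translation": [-0.0205,-0.0443,0],"angular": [0,0,0.028],"hand": 0.05},{"translation": [0,0,0.04],"angular": [0,0,0],"hand": 0.05},{"translation": [0,0,0.03],"angular": [0,0,0],"hand": 0.05}]'

```text
time_s: 30.58
eef_pos: [0.6498, -0.2354, 0.1021]
eef_rot: [-0.002, -0.021, 1.0, 0.001]
wrist_force: [-0.1, 0.5, -1.0]
opening: 0.584
```

Call:
apply_moves --plan '[{"translation": [0,0,0],"angular": [0,0,0],"hand": 0.05},{"translation": [0,0,0],"angular": [0,0,0],"hand": 0.05}]'

```text
time_s: 30.82
eef_pos: [0.6515, -0.2354, 0.1065]
eef_rot: [-0.0, -0.022, 1.0, 0.0]
wrist_force: [-0.3, 0.2, 1.1]
opening: 0.586
```

Run:
```python
from h import *
w=cam("wrist","wrist22")
p,r,o=tool();print(p,o["opening"]); print(delta([.6509,-.2354,.043],pose_down(np.pi+.0445)))
```

```text
[ 0.65214879 -0.23568822  0.10756186] 0.5830550932107434
(array([0.00133043, 0.00040374, 0.06455961]), array([-9.34427300e-04,  1.48190124e-03, -6.29344786e-05]))
```

View pics/wrist22.png

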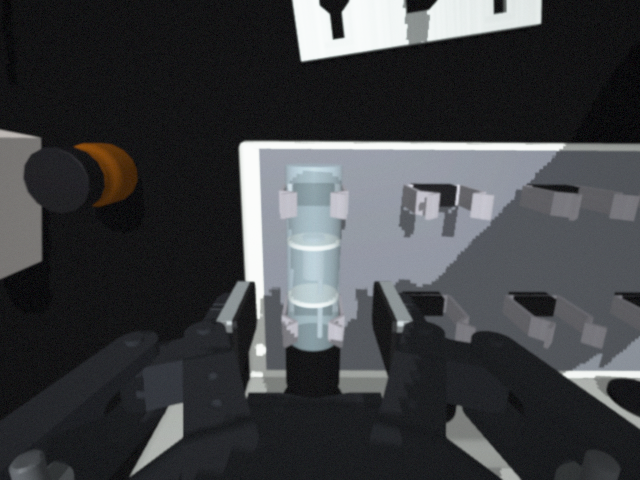

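Call:
apply_moves --plan '[{"translation": [0.001,0.0005,0],"angular": [0,0,0],"hand": 0.041},{"translation": [0,0,0.02],"angular": [0,0,0],"hand": 0.041},{"translation": [0,0,0.02],"angular": [0,0,0],"hand": 0.041},{"translation": [0,0,0.016],"angular": [0,0,0],"hand": 0.041},{"translation": [0,0,0.008],"angular": [0,0,0],"hand": 0.041},{"translation": [0,0,0],"angular": [0,0,0],"hand": 0.03},{"translation": [0,0,0],"angular": [0,0,0],"hand": 0.02},{"translation": [0,0,0],"angular": [0,0,0],"hand": 0.02},{"translation": [0,0,0],"angular": [0,0,0],"hand": 0.02}]'

```text
time_s: 32.0
eef_pos: [0.6502, -0.235, 0.0422]
eef_rot: [-0.0, -0.022, 1.0, 0.0]
wrist_force: [-1.4, -0.7, -4.0]
opening: 0.331
```

Call:
apply_moves --plan '[{"translation": [0,0.003,0],"angular": [0,0,0],"hand": 0.02},{"translation": [0,0.003,0],"angular": [0,0,0],"hand": 0.02},{"translation": [0,0.003,0],"angular": [0,0,0],"hand": 0.02},{"translation": [0,0.002,0],"angular": [0,0,0],"hand": 0.02},{"translation": [0,0,0],"angular": [0,0,0],"hand": 0.02},{"translation": [0,0,0],"angular": [0,0,0],"hand": 0.02}]'

```text
time_s: 32.75
eef_pos: [0.6506, -0.2246, 0.0432]
eef_rot: [0.001, -0.022, 1.0, -0.001]
wrist_force: [-0.6, -4.6, -1.0]
opening: 0.333
```

Run:
```python
from h import *
w=cam("wrist","wrist23"); show(w,"w23",(220,160,420,300),4)
p,r,o=tool();print(p,o["opening"],o["wrist_force"])
```

```text
[ 0.65057605 -0.22466496  0.04320954] 0.33283724406258197 [-0.78891152 -4.55033819  0.0379421 ]
```

View pics/w23.png

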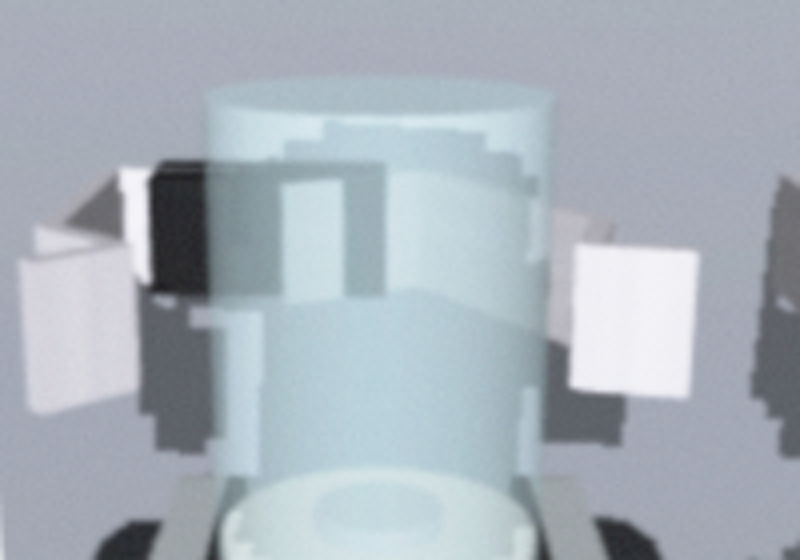

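Call:
apply_moves --plan '[{"translation": [0,0,-0.006],"angular": [0,0,0],"hand": 0.02},{"translation": [0,0,-0.008],"angular": [0,0,0],"hand": 0.02},{"translation": [0,0,-0.01],"angular": [0,0,0],"hand": 0.02},{"translation": [0,0,-0.03],"angular": [0,0,0],"hand": 0.02},{"translation": [0,0,-0.04],"angular": [0,0,0],"hand": 0.02},{"translation": [0,0,-0.04],"angular": [0,0,0],"hand": 0.02},{"translation": [0,0,0],"angular": [0,0,-0.028],"hand": 0.02},{"translation": [0,0,0],"angular": [0,0,0],"hand": 0.02}]'

```text
time_s: 33.8
eef_pos: [0.6496, -0.2232, 0.176]
eef_rot: [-0.0, -0.036, 0.999, 0.0]
wrist_force: [-1.1, 0.5, -2.0]
opening: 0.338
```

Run:
```python
from h import *
p,r,o=tool();print(p,o["opening"],o["wrist_force"]); print(delta([.4475,.3155,.027],pose_down(np.pi+.073)))
w=cam("wrist","wrist24")
```

```text
[ 0.64958583 -0.22315225  0.17597869] 0.33768378944056476 [-1.06095972  0.4935778  -2.02342538]
(array([0.16220679, 0.55180833, 0.14958646]), array([ 9.75877601e-04, -4.26551607e-04, -1.73132279e-05]))
```

View pics/wrist24.png

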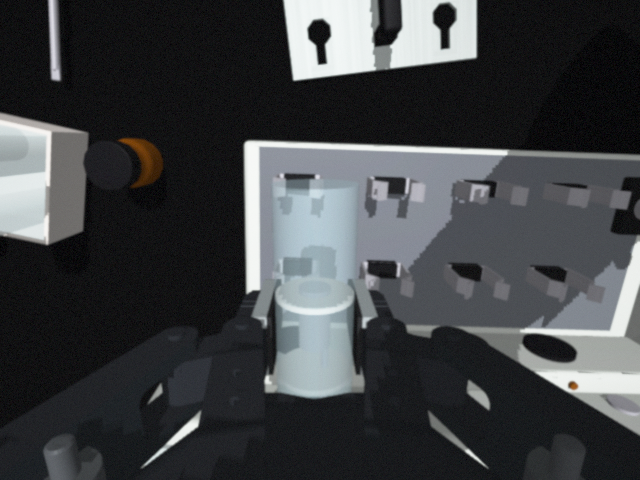

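Call:
apply_moves --plan '[{"translation": [0.0135,0.046,0],"angular": [0,0,0],"hand": 0.02},{"translation": [0.0135,0.046,0],"angular": [0,0,0],"hand": 0.02},{"translation": [0.0135,0.046,0],"angular": [0,0,0],"hand": 0.02},{"translation": [0.0135,0.046,0],"angular": [0,0,0],"hand": 0.02},{"translation": [0.0135,0.046,0],"angular": [0,0,0],"hand": 0.02},{"translation": [0.0135,0.046,0],"angular": [0,0,0],"hand": 0.02},{"translation": [0.0135,0.046,0],"angular": [0,0,0],"hand": 0.02},{"translation": [0.0135,0.046,0],"angular": [0,0,0],"hand": 0.02},{"translation": [0.0135,0.046,0],"angular": [0,0,0],"hand": 0.02},{"translation": [0.0135,0.046,0],"angular": [0,0,0],"hand": 0.02}]'

```text
time_s: 35.1
eef_pos: [0.4801, 0.2263, 0.1746]
eef_rot: [-0.002, -0.036, 0.999, -0.0]
wrist_force: [0.6, -0.1, -0.8]
opening: 0.334
```

Call:
apply_moves --plan '[{"translation": [0.0135,0.046,0],"angular": [0,0,0],"hand": 0.02},{"translation": [0.0135,0.046,0],"angular": [0,0,0],"hand": 0.02},{"translation": [0,0,0.04],"angular": [0,0,0],"hand": 0.02},{"translation": [0,0,0.02],"angular": [0,0,0],"hand": 0.02},{"translation": [0,0,0],"angular": [0,0,0],"hand": 0.02},{"translation": [0,0,0],"angular": [0,0,0],"hand": 0.02}]'

```text
time_s: 35.85
eef_pos: [0.4485, 0.3148, 0.1164]
eef_rot: [-0.0, -0.036, 0.999, -0.0]
wrist_force: [-0.4, -0.5, -0.6]
opening: 0.334
```

Run:
```python
from h import *
w=cam("wrist","wrist25")
p,r,o=tool();print(p,o["opening"],o["wrist_force"]); print(delta([.4475,.3155,.027],pose_down(np.pi+.073)))
```

```text
[0.44902839 0.31497198 0.11700118] 0.33396676605654185 [-0.14605521  0.47923042 -0.48357333]
(array([0.00156644, 0.00059921, 0.09000008]), array([ 0.00041203,  0.00088785, -0.00117538]))
```

View pics/wrist25.png

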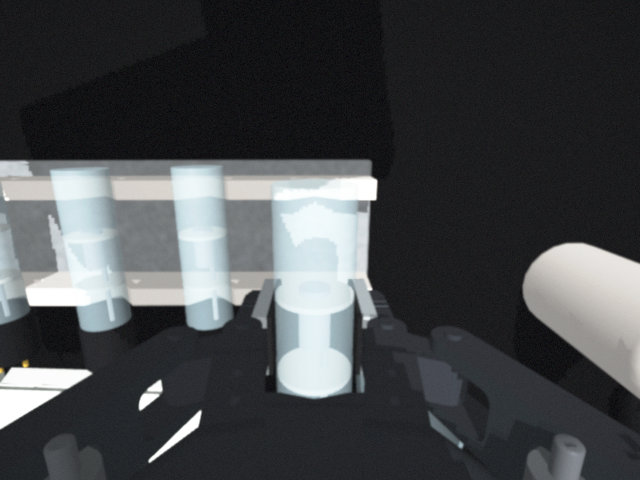

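Run:
```python
from h import *
w=load("wrist13"); print(onplane(w,[[443,318]],0.0))
w=load("wrist17"); print(onplane(w,[[514,323]],0.0), onplane(w,[[577,370]],0.085))
s=cam("side","side25"); show(s,"s25",(180,120,340,240),5)
```

```text
[[0.55575665 0.38583033 0.        ]]
[[0.55487181 0.38694629 0.        ]] [[0.54811076 0.38818023 0.085     ]]
```

View pics/s25.png

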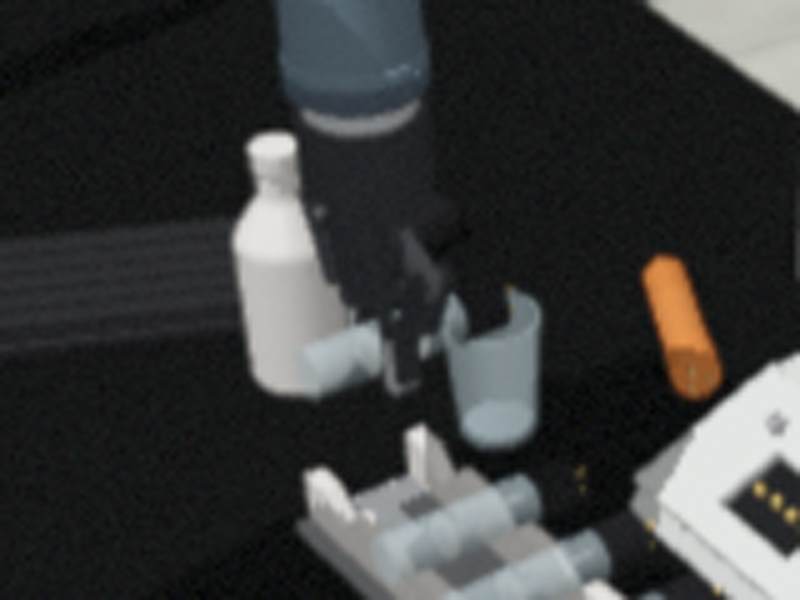

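Call:
apply_moves --plan '[{"translation": [0.0015,0.0005,0.04],"angular": [0,0,0],"hand": 0.02},{"translation": [0,0,0.03],"angular": [0,0,0],"hand": 0.02},{"translation": [0,0,0.013],"angular": [0,0,0],"hand": 0.02},{"translation": [0,0,0.007],"angular": [0,0,0],"hand": 0.02},{"translation": [0,0,0],"angular": [0,0,0],"hand": 0.02},{"translation": [0,0,0],"angular": [0,0,0],"hand": 0.035},{"translation": [0,0,0],"angular": [0,0,0],"hand": 0.05},{"translation": [0,0,-0.01],"angular": [0,0,0],"hand": 0.05},{"translation": [0,0,-0.05],"angular": [0,0,0],"hand": 0.05},{"translation": [0,0,-0.05],"angular": [0,0,0],"hand": 0.05}]'

```text
time_s: 37.2
eef_pos: [0.4467, 0.3151, 0.138]
eef_rot: [-0.0, -0.036, 0.999, -0.0]
wrist_force: [0.6, 0.1, 0.6]
opening: 0.585
```

Call:
apply_moves --plan '[{"translation": [0,0,-0.05],"angular": [0,0,0],"hand": 0.05},{"translation": [0,0,-0.03],"angular": [0,0,0],"hand": 0.05},{"translation": [0,0,0],"angular": [0,0,0],"hand": 0.05},{"translation": [0,0,0],"angular": [0,0,0],"hand": 0.05}]'

```text
time_s: 37.7
eef_pos: [0.4464, 0.315, 0.2158]
eef_rot: [-0.0, -0.036, 0.999, -0.0]
wrist_force: [0.4, 0.2, -0.0]
opening: 0.584
```

Run:
```python
from h import *
w=cam("wrist","wrist26");t=cam("top","top26");s=cam("side","side26"); show(t,"t26",(190,120,470,280),2.8)
p,r,o=tool();print(p,o["opening"],o["wrist_force"])
```

```text
[0.44609129 0.3148579  0.21474522] 0.5827478306829402 [ 1.01475303  0.27584066 -0.21125446]
```

View pics/wrist26.png

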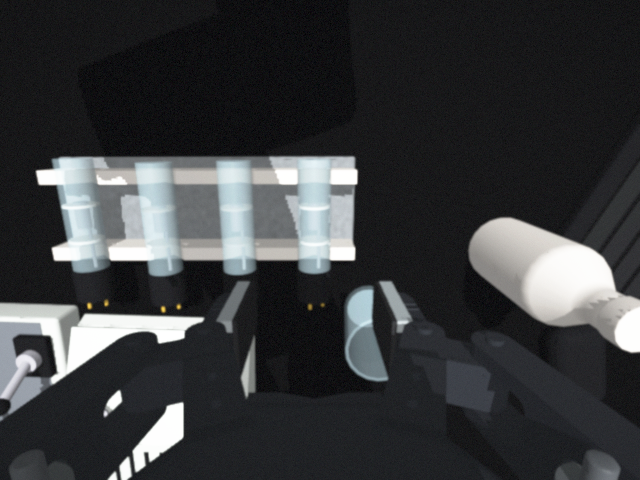

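View pics/t26.png

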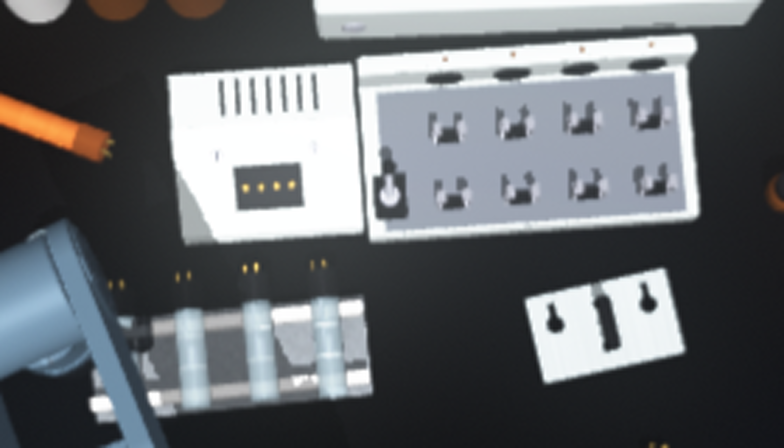

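View pics/side26.png

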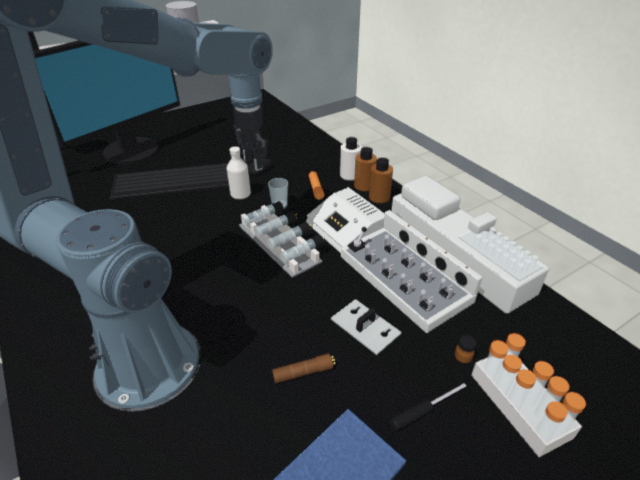

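Call:
apply_moves --plan '[{"translation": [0,0,-0.04],"angular": [0,0,0],"hand": 0.05},{"translation": [-0.025,-0.032,0],"angular": [0,0,0.028],"hand": 0.05},{"translation": [-0.025,-0.032,0],"angular": [0,0,0],"hand": 0.05},{"translation": [-0.025,-0.032,0],"angular": [0,0,0],"hand": 0.05},{"translation": [-0.025,-0.032,0],"angular": [0,0,0],"hand": 0.05},{"translation": [-0.023,-0.032,0],"angular": [0,0,0],"hand": 0.04},{"translation": [0,0,0],"angular": [0,0,0],"hand": 0.02},{"translation": [0,0,0],"angular": [0,0,0],"hand": 0.0},{"translation": [0,0,0],"angular": [0,0,0],"hand": 0.0}]'

```text
time_s: 38.98
eef_pos: [0.577, 0.1625, 0.2559]
eef_rot: [-0.0, -0.023, 1.0, 0.0]
wrist_force: [0.3, 0.3, 0.0]
opening: 0.003
```

Run:
```python
from h import *
w=cam("wrist","wrist27")
p,r,o=tool();print(p,o["opening"],o["wrist_force"])
```

```text
[0.57708382 0.16255854 0.25608949] 0.0003855696273505389 [ 0.58298892 -1.45844503 -0.37701494]
```

View pics/wrist27.png

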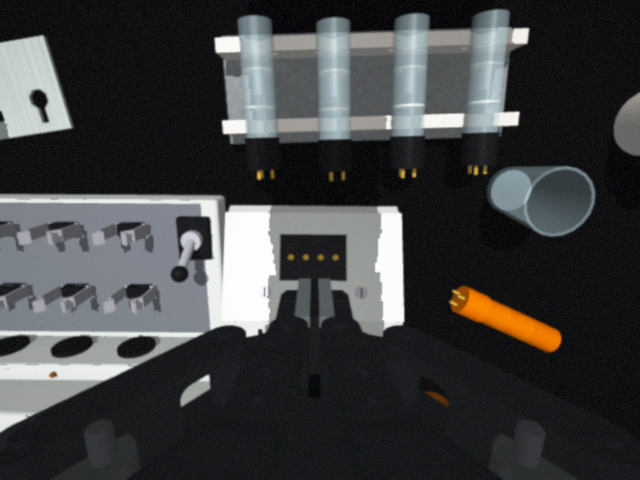

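Run:
```python
from h import *
w=load("wrist27"); show(w,"w27",(220,200,410,330),4.2)
```

```text
(no output)
```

View pics/w27.png

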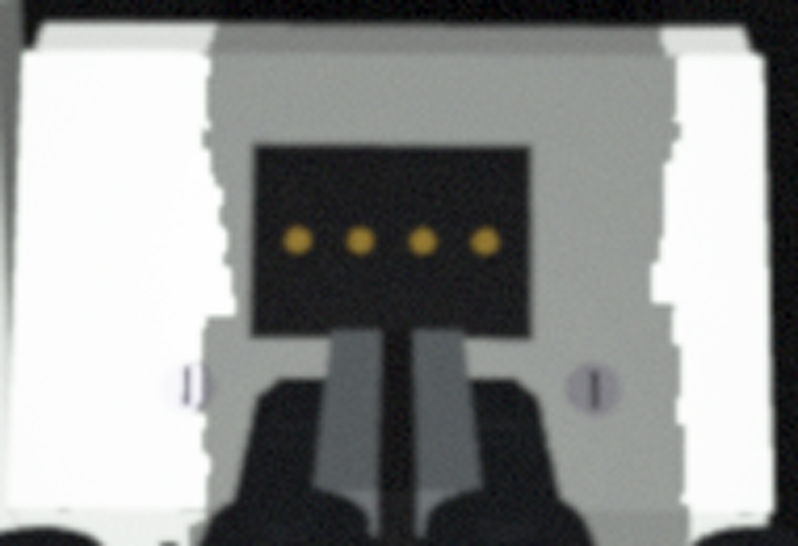

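```bash
cat > panel.py <<'E'
from fit import *
th=np.deg2rad(22)
def panelP(v,L):
    x,y,a,h=v[:4]; L=np.atleast_2d(np.float64(L))
    X=np.c_[L[:,0]*np.cos(th)-L[:,2]*np.sin(th),L[:,1],L[:,0]*np.sin(th)+L[:,2]*np.cos(th)]
    Q=pose2([x,y,a],X); Q[:,2]+=h; return Q
def panelR(a): # panel axes in world
    return R.from_euler('z',a)*R.from_matrix([[np.cos(th),0,-np.sin(th)],[0,1,0],[np.sin(th),0,np.cos(th)]])
E
python3 - <<'E'
from panel import *
a=lambda p,sc,o: np.array(p,float)/sc+np.array(o)-0.5*(1-1/sc)
w27=load("wrist27"); w2=load("wrist2")
uv27=a([[187,386],[595,389],[22,52],[765,55],[8,510],[773,512],[252,147],[530,147],[530,337],[250,337]],4.2,(220,200))
uv2=a([[305,279],[562,278],[655,65],[675,352],[332,126],[508,124],[515,245],[337,247]],3,(310,190))
def L27(xr): return np.array([[0,-50,9.5],[0,50,9.5],[-85,-95,0],[-85,95,0],[30,-95,0],[30,95,0],[xr,-36,0],[xr,36,0],[xr+50,36,0],[xr+50,-36,0]])/1e3
def L2(xr): return np.array([[0,-50,9.5],[0,50,9.5],[-85,95,0],[30,95,0],[xr,-36,0],[xr,36,0],[xr+50,36,0],[xr+50,-36,0]])/1e3
def run(use):
    def f(v):
        r=[]
        if 27 in use: r.append((proj(w27,panelP(v,L27(v[4])))-uv27).ravel())
        if 2 in use: r.append((proj(w2,panelP(v,L2(v[4])))-uv2).ravel())
        return np.concatenate(r)
    s=least_squares(f,[.66,.165,.045,.05,-65],loss='soft_l1',x_scale=[.1,.1,.1,.1,10]); print(use,s.x.round(4),s.fun.reshape(-1,2).round(1).tolist()); return s.x
for u in ([27],[2],[2,27]): v=run(u)
# unit prediction y=140
print(pose2([.6393,.0245,.0445],[[0,.14,0]]))
E
```

```text
[27] [ 6.64500e-01  1.65500e-01  4.18000e-02  5.42000e-02 -6.17334e+01] [[-0.2, 0.5], [0.1, 0.2], [0.3, 0.1], [-1.0, 0.1], [0.0, -0.5], [-0.1, -0.3], [-0.2, -1.0], [0.6, -0.7], [1.0, 0.9], [-0.5, 0.7]]
[2] [ 6.6470e-01  1.6600e-01  4.2200e-02  5.2900e-02 -6.1798e+01] [[1.0, -0.1], [1.3, -0.3], [-1.5, 0.0], [-0.8, 0.4], [-0.5, -0.8], [0.3, -0.5], [0.5, 0.8], [-0.5, 0.5]]
[2, 27] [ 6.64500e-01  1.65500e-01  4.21000e-02  5.39000e-02 -6.17855e+01] [[-0.1, 0.4], [0.0, 0.0], [0.4, 0.0], [-1.0, -0.0], [0.1, -0.6], [-0.2, -0.5], [-0.2, -1.1], [0.6, -0.9], [0.9, 0.8], [-0.4, 0.5], [0.9, 0.1], [1.4, -0.1], [-1.3, 0.1], [-0.6, 0.7], [-0.6, -0.7], [0.4, -0.4], [0.6, 0.9], [-0.6, 0.6]]
[[0.63307206 0.16436141 0.        ]]
```

Run:
```python
from h import *
t=load("top26"); print(onplane(t,[[406,235]],.04))
t=load("top1"); print(onplane(t,[[415,243]],.04))
p,r,o=tool(); print(p); print(delta([.42,-.19,.25],pose_down(np.pi+.0445)))
```

```text
[[ 0.4743413  -0.17938008  0.04      ]]
[[ 0.45048705 -0.20407665  0.04      ]]
[0.57708382 0.16255854 0.25608949]
(array([ 0.17298942, -0.34503195,  0.00612722]), array([ 0.00015156, -0.0005211 ,  0.00110282]))
```

Call:
apply_moves --plan '[{"translation": [0.0215,-0.043,0],"angular": [0,0,0],"hand": 0.0},{"translation": [0.0215,-0.043,0],"angular": [0,0,0],"hand": 0.0},{"translation": [0.0215,-0.043,0],"angular": [0,0,0],"hand": 0.0},{"translation": [0.0215,-0.043,0],"angular": [0,0,0],"hand": 0.0},{"translation": [0.0215,-0.043,0],"angular": [0,0,0],"hand": 0.0},{"translation": [0.0215,-0.043,0],"angular": [0,0,0],"hand": 0.0},{"translation": [0.0215,-0.043,0],"angular": [0,0,0],"hand": 0.0},{"translation": [0.0215,-0.043,0],"angular": [0,0,0],"hand": 0.0},{"translation": [0,0,0],"angular": [0,0,0],"hand": 0.03},{"translation": [0,0,0],"angular": [0,0,0],"hand": 0.03}]'

```text
time_s: 40.28
eef_pos: [0.4213, -0.1889, 0.2564]
eef_rot: [0.0, -0.022, 1.0, 0.0]
wrist_force: [0.7, -0.5, -0.5]
opening: 0.353
```

Run:
```python
from h import *
w=cam("wrist","wrist28"); show(w,"w28",(200,130,440,310),3.3)
p,r,o=tool();print(p,o["opening"],o["wrist_force"])
```

```text
[ 0.42146548 -0.18856315  0.2563397 ] 0.3471493122109794 [ 0.31609857 -0.29695575 -0.24989717]
```

View pics/wrist28.png

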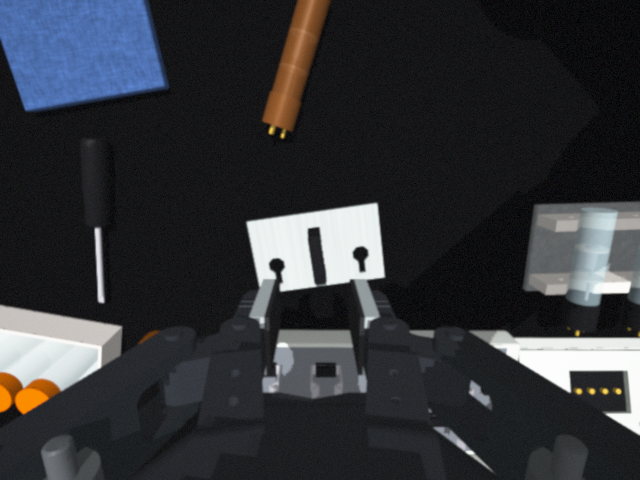

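View pics/w28.png

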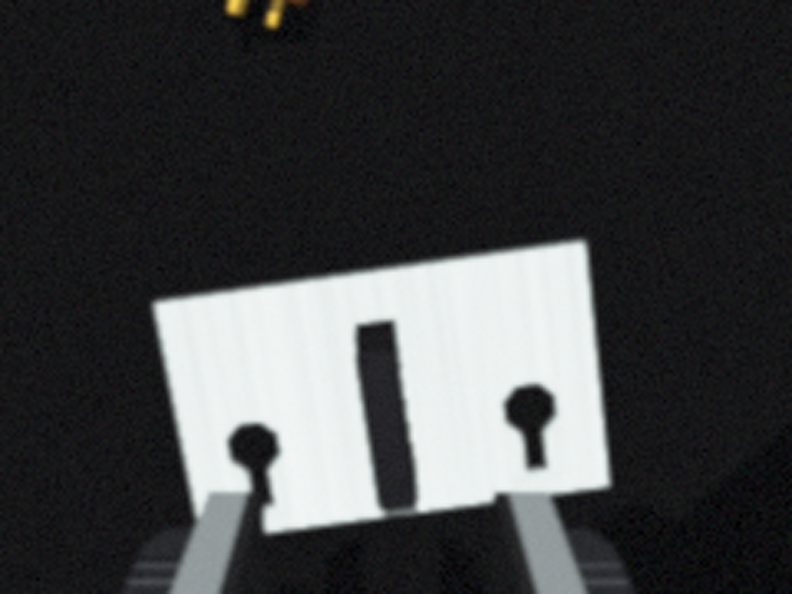

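Run:
```python
from panel import *
w=load("wrist28"); a=lambda p,sc,o: np.array(p,float)/sc+np.array(o)-0.5*(1-1/sc)
L=np.array([[-45,-75,4],[-45,75,4],[45,75,4],[12,-50,4],[12,50,4]])/1e3
uv=a([[153,301],[586,240],[611,487],[253,446],[530,408]],3.3,(200,130))
v,res=fit(w,L,uv,[.474,-.18,.15]); print(v.round(4),res.round(1).tolist())
print("handle proj (crop)",(proj(w,pose2(v,np.array([[-28,-7,44],[-28,7,44],[28,-7,44],[28,7,44]])/1e3))-[200,130])*3.3)
print(delta([v[0],v[1],.1],pose_down(np.pi+v[2])))
```

```text
[ 0.478  -0.1827  0.1861] [[0.4, 0.2], [-0.1, 0.4], [-0.6, -0.7], [0.1, -0.1], [0.2, 0.1]]
handle proj (crop) [[352.08740177 350.83955854]
 [396.11163138 344.78773492]
 [377.10610512 514.11401989]
 [419.4632314  508.51909521]]
(array([-0.0566767 ,  0.0032442 ,  0.15635773]), array([ 0.00029922,  0.00032159, -0.14068784]))
```

Call:
apply_moves --plan '[{"translation": [-0.019,0.001,0],"angular": [0,0,0],"hand": 0.03},{"translation": [-0.019,0.001,0],"angular": [0,0,0],"hand": 0.03},{"translation": [-0.019,0.001,0],"angular": [0,0,-0.07],"hand": 0.03},{"translation": [0,0,0.05],"angular": [0,0,-0.071],"hand": 0.03},{"translation": [0,0,0.05],"angular": [0,0,0],"hand": 0.03},{"translation": [0,0,0.04],"angular": [0,0,0],"hand": 0.03},{"translation": [0,0,0.02],"angular": [0,0,0],"hand": 0.03},{"translation": [0,0,0],"angular": [0,0,0],"hand": 0.03},{"translation": [0,0,0],"angular": [0,0,0],"hand": 0.03}]'

```text
time_s: 41.45
eef_pos: [0.479, -0.1837, 0.0973]
eef_rot: [0.001, -0.093, 0.996, -0.0]
wrist_force: [-0.4, -0.9, -0.3]
opening: 0.35
```

Run:
```python
from h import *
w=cam("wrist","wrist29")
p,r,o=tool();print(p,o["opening"],o["wrist_force"]);print(delta([.478,-.1827,.015],pose_down(np.pi+.1861)))
```

```text
[ 0.47910326 -0.18405476  0.09766131] 0.35108544322140944 [-0.57337843  0.94235221  0.1430927 ]
(array([0.00097474, 0.00166757, 0.08265721]), array([-0.00159426,  0.00171445,  0.00032095]))
```

View pics/wrist29.png

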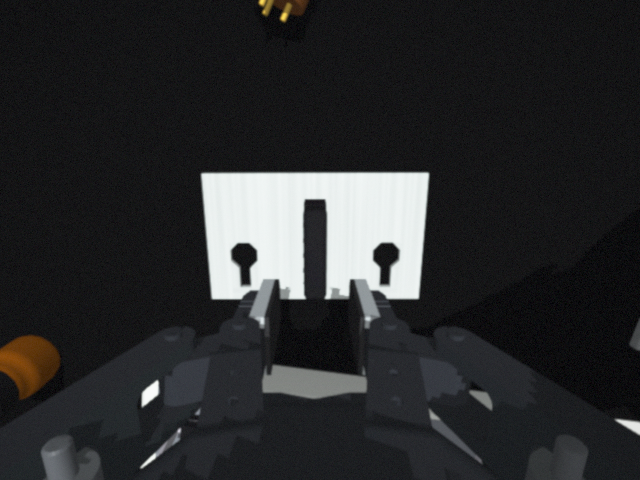

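Call:
apply_moves --plan '[{"translation": [0.001,0.0005,0.03],"angular": [0,0,0],"hand": 0.03},{"translation": [0,0,0.03],"angular": [0,0,0],"hand": 0.03},{"translation": [0,0,0.015],"angular": [0,0,0],"hand": 0.03},{"translation": [0,0,0.007],"angular": [0,0,0],"hand": 0.03},{"translation": [0,0,0],"angular": [0,0,0],"hand": 0.02},{"translation": [0,0,0],"angular": [0,0,0],"hand": 0.005},{"translation": [0,0,0],"angular": [0,0,0],"hand": 0.005},{"translation": [0,0,0],"angular": [0,0,0],"hand": 0.005},{"translation": [0,0,0],"angular": [0,0,0],"hand": 0.005}]'

```text
time_s: 42.62
eef_pos: [0.4776, -0.1843, 0.0152]
eef_rot: [0.001, -0.092, 0.996, -0.001]
wrist_force: [-1.2, -0.0, 5.3]
opening: 0.149
```

Run:
```python
from h import *
w=cam("wrist","wrist30")
p,r,o=tool();print(p,o["opening"],o["wrist_force"], r.as_rotvec())
```

```text
[ 0.47758691 -0.18432802  0.01522407] 0.15205252354698642 [-0.7649586   0.24165333  7.05997833] [-2.90417730e-01  3.12679709e+00 -1.74999220e-03]
```

View pics/wrist30.png

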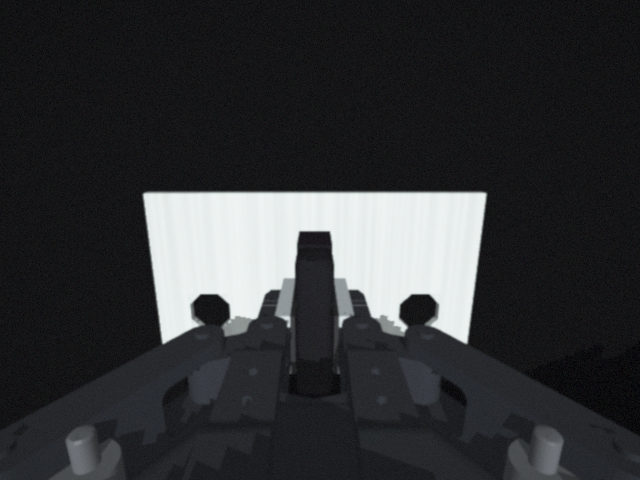

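Call:
apply_moves --plan '[{"translation": [0,0,-0.01],"angular": [0,0,0],"hand": 0.005},{"translation": [0,0,-0.02],"angular": [0,0,0],"hand": 0.005},{"translation": [0,0,-0.04],"angular": [0,0,0],"hand": 0.005},{"translation": [0,0,-0.05],"angular": [0,0,0],"hand": 0.005},{"translation": [0,0,-0.05],"angular": [0,0,0],"hand": 0.005},{"translation": [0,0,0],"angular": [0,0,0],"hand": 0.005},{"translation": [0,0,0],"angular": [0,0,0],"hand": 0.005}]'

```text
time_s: 43.55
eef_pos: [0.4762, -0.1834, 0.1837]
eef_rot: [-0.0, -0.092, 0.996, 0.0]
wrist_force: [-0.5, -0.2, -3.7]
opening: 0.15
```

Run:
```python
from h import *
w=cam("wrist","wrist31")
show(w,"w31",(130,170,500,370),2.1)
p,r,o=tool();print(p,o["opening"],o["wrist_force"],o["torque"])
```

```text
[ 0.47576492 -0.1830897   0.18283966] 0.15025094856154003 [-0.54344256 -0.35908603 -2.30843374] [ 0.00619737 -0.01873685 -0.02200734]
```

View pics/w31.png

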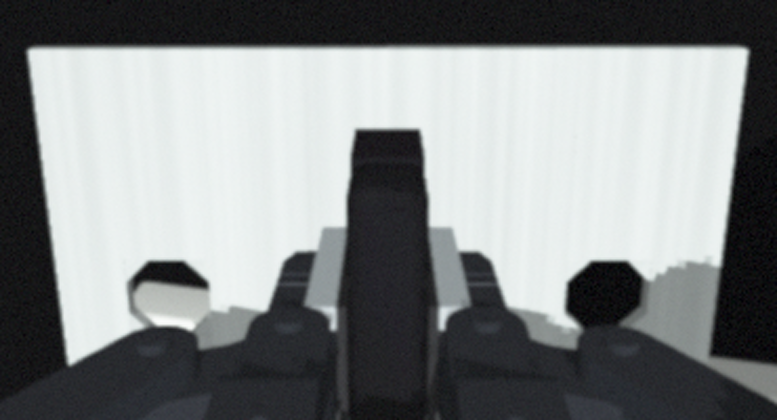

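```bash
cat > inhand.py <<'E'
from panel import *
def fith(w,uv,L,p,r,free):
    # cover frame in tool: R0 = diag(-1,1,-1) * rot ; t
    def P(v):
        Rc=R.from_matrix(np.diag([-1.,1,-1]))*R.from_euler('zyx',[v[3],v[4],0])
        return p+r.apply(Rc.apply(L)+v[:3])
    x0=np.array([0,0,.015,0,0.])
    def f(q):
        v=x0.copy(); v[free]=q; return (proj(w,P(v))-uv).ravel()
    s=least_squares(f,x0[free],x_scale=.01); v=x0.copy(); v[free]=s.x
    return v,s.fun.reshape(-1,2)
E
python3 - <<'E'
from inhand import *
a=lambda p,sc,o: np.array(p,float)/sc+np.array(o)-0.5*(1-1/sc)
w=load("wrist31"); 
# tool pose from camera (fixed mount)
Rct=R.from_matrix(np.array([[0,.9645,.264],[1,0,0],[0,.264,-.9645]]))
r=rot(w["orientation"])*Rct.inv(); p=w["eye"]-r.apply([.0662,.0006,-.1416]); print(p,r.as_rotvec())
uv=a([[28,47],[748,47],[169,261],[605.5,261]],2.1,(130,170))
L=np.array([[-45,-75,4],[-45,75,4],[2.5,-50,4],[2.5,50,4]])/1e3
for fr in ([0,1,3],[0,1,2,3],[0,1,2,3,4]):
    v,res=fith(w,uv,L,p,r,fr); print(v.round(4),res.round(1).tolist())
w=load("wrist30"); v,res=fit(w,np.array([[-45,-75,4],[-45,75,4],[12,-50,4],[12,50,4]])/1e3,np.array([[143,192],[487,192],[211,310],[418,310]])-.0,[.478,-.183,.186]); print(v,res.round(1).tolist())
E
```

```text
[ 0.47658181 -0.18356443  0.18381534] [ 2.91092514e-01 -3.12769418e+00 -6.99370968e-04]
[-0.0005  0.0007  0.015  -0.0004  0.    ] [[-1.6, 0.6], [1.3, 0.7], [-2.5, -0.3], [2.8, -0.2]]
[-0.0009  0.0007  0.0166 -0.0004  0.    ] [[0.2, 0.9], [-0.5, 1.0], [-1.5, -1.0], [1.8, -1.0]]
[-0.0009  0.0007  0.0167 -0.0004  0.0042] [[0.2, 0.9], [-0.5, 1.0], [-1.4, -1.1], [1.7, -1.0]]
[ 0.47786795 -0.18365156  0.18564883] [[-0.8, -0.5], [0.6, -0.4], [-1.1, 0.8], [1.6, 0.9]]
```

```bash
cat > hang.py <<'E'
from panel import *
V=[.6645,.1655,.0425,.054]
T=np.array([-.0007,.0007,.0155])
def tgt(cx,cy,cz):
    Rp=panelR(V[2]); Rt=Rp*R.from_matrix(np.diag([-1.,1,-1]))
    O=panelP(V,[[cx/1e3,cy/1e3,cz/1e3]])[0]
    return O-Rt.apply(T),Rt
E
python3 - <<'E'
from hang import *
p,r,o=tool()
for c in ((-12,0,60),(-12,0,14),(-12,0,0),(-33.5,0,0)):
    P,Rt=tgt(*c); print(c,P.round(4),Rt.as_matrix().round(3).tolist())
P,Rt=tgt(-12,0,60); print(delta(P,Rt))
E
```

```text
(-12, 0, 60) [0.6245 0.1631 0.1192] [[-0.926, -0.042, 0.374], [-0.039, 0.999, 0.016], [-0.375, -0.0, -0.927]]
(-12, 0, 14) [0.6417 0.1638 0.0766] [[-0.926, -0.042, 0.374], [-0.039, 0.999, 0.016], [-0.375, -0.0, -0.927]]
(-12, 0, 0) [0.647  0.1641 0.0636] [[-0.926, -0.042, 0.374], [-0.039, 0.999, 0.016], [-0.375, -0.0, -0.927]]
(-33.5, 0, 0) [0.627  0.1632 0.0556] [[-0.926, -0.042, 0.374], [-0.039, 0.999, 0.016], [-0.375, -0.0, -0.927]]
(array([-0.21008065,  0.31274626,  0.06380484]), array([ 0.02927102, -0.38550331,  0.14059643]))
```

Call:
apply_moves --plan '[{"translation": [0,0,-0.05],"angular": [0,0,0],"hand": 0.005},{"translation": [-0.0263,0.0391,0],"angular": [0,0,0],"hand": 0.005},{"translation": [-0.0263,0.0391,0],"angular": [0,0,0],"hand": 0.005},{"translation": [-0.0263,0.0391,0],"angular": [0,0,0],"hand": 0.005},{"translation": [-0.0263,0.0391,0],"angular": [0,0,0],"hand": 0.005},{"translation": [-0.0263,0.0391,0],"angular": [0,0,0],"hand": 0.005},{"translation": [-0.0263,0.0391,0],"angular": [0,0,0],"hand": 0.005},{"translation": [-0.0263,0.0391,0],"angular": [0,0,0],"hand": 0.005},{"translation": [-0.0263,0.0391,0],"angular": [0,0,0],"hand": 0.005},{"translation": [0,0,0],"angular": [0,0,0.07],"hand": 0.005}]'

```text
time_s: 44.85
eef_pos: [0.6252, 0.1656, 0.2309]
eef_rot: [-0.002, -0.059, 0.998, 0.0]
wrist_force: [-0.2, -0.3, -2.5]
opening: 0.152
```

Call:
apply_moves --plan '[{"translation": [0,0,0],"angular": [0,0,0.073],"hand": 0.005},{"translation": [0,0,0],"angular": [0,-0.096,0],"hand": 0.005},{"translation": [0,0,0],"angular": [0,-0.096,0],"hand": 0.005},{"translation": [0,0,0],"angular": [0,-0.096,0],"hand": 0.005},{"translation": [0,0,0],"angular": [0,-0.096,0],"hand": 0.005},{"translation": [0,0,0],"angular": [0,0,0],"hand": 0.005},{"translation": [0,0,0],"angular": [0,0,0],"hand": 0.005},{"translation": [0,0,0],"angular": [0,0,0],"hand": 0.005}]'

```text
time_s: 45.85
eef_pos: [0.6267, 0.1622, 0.2342]
eef_rot: [0.19, -0.021, 0.982, 0.004]
wrist_force: [0.3, -0.3, -2.9]
opening: 0.155
```

Run:
```python
from hang import *
w=cam("wrist","wrist32"); p,r,o=tool(); print(p,o["opening"])
P,Rt=tgt(-12,0,40); print(delta(P,Rt))
```

```text
[0.62669658 0.16221024 0.23424585] 0.15562388693908222
(array([0.044983  , 0.00098047, 0.1258541 ]), array([-0.00020394, -0.00071664, -0.0005733 ]))
```

View pics/wrist32.png

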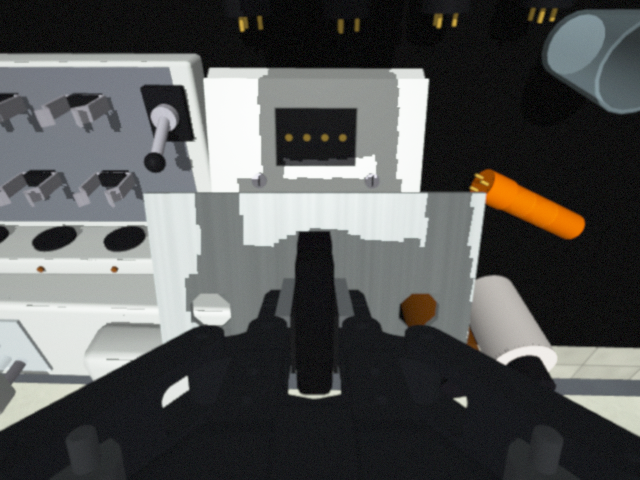

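Call:
apply_moves --plan '[{"translation": [0.023,0.0005,0],"angular": [0,0,0],"hand": 0.005},{"translation": [0.022,0.0005,0.02],"angular": [0,0,0],"hand": 0.005},{"translation": [0,0,0.04],"angular": [0,0,0],"hand": 0.005},{"translation": [0,0,0.04],"angular": [0,0,0],"hand": 0.005},{"translation": [0,0,0.025],"angular": [0,0,0],"hand": 0.005},{"translation": [0,0,0],"angular": [0,0,0],"hand": 0.005},{"translation": [0,0,0],"angular": [0,0,0],"hand": 0.005},{"translation": [0,0,0],"angular": [0,0,0],"hand": 0.005}]'

```text
time_s: 46.9
eef_pos: [0.632, 0.1637, 0.1034]
eef_rot: [0.192, -0.021, 0.981, 0.004]
wrist_force: [-0.4, 0.7, -2.7]
opening: 0.154
```

Run:
```python
from hang import *
w0=load("wrist32"); print("pred screws in 32",proj(w0,panelP(V,np.array([[0,-50,9.5],[0,50,9.5]])/1e3)))
w=cam("wrist","wrist33"); p,r,o=tool(); print(p,o["opening"],o["wrist_force"]); show(w,"w33",(180,180,460,370),2.8)
print("pred",proj(w,panelP(V,np.array([[0,-50,9.5],[0,50,9.5]])/1e3)))
P,Rt=tgt(-12,0,14); print(delta(P,Rt))
```

```text
pred screws in 32 [[258.8217358  180.7424904 ]
 [372.19696808 180.73147317]]
[0.63188587 0.16371728 0.10329762] 0.14908993570140508 [-0.73765005  0.19621956 -2.14547937]
pred [[227.42804615 280.38281263]
 [400.45815182 280.41914626]]
(array([ 0.00095705, -0.00030553,  0.02844042]), array([ 2.76036206e-05,  2.53545260e-03, -1.89447312e-04]))
```

View pics/w33.png

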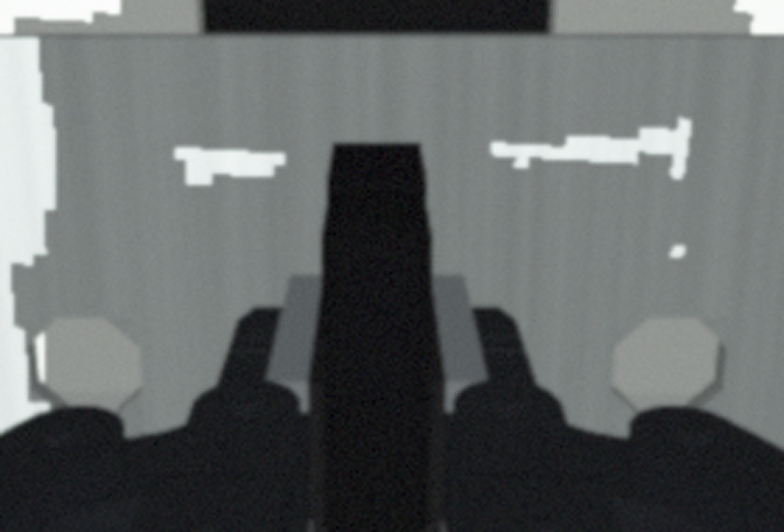

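Call:
apply_moves --plan '[{"translation": [0.001,0,0.012],"angular": [0,0.0015,0],"hand": 0.005},{"translation": [0,0,0.012],"angular": [0,0,0],"hand": 0.005},{"translation": [0,0,0],"angular": [0,0,0],"hand": 0.005},{"translation": [0,0,0],"angular": [0,0,0],"hand": 0.005}]'

```text
time_s: 47.45
eef_pos: [0.639, 0.1639, 0.0785]
eef_rot: [0.19, -0.021, 0.982, 0.004]
wrist_force: [-0.7, -0.3, -2.8]
opening: 0.152
```

Run:
```python
from hang import *
w=cam("wrist","wrist34"); p,r,o=tool(); print(p,o["opening"],o["wrist_force"]); show(w,"w34",(180,230,460,370),2.8)
L=[[0,-50,9.5],[0,50,9.5]]; print("pred heads in crop",(proj(w,panelP(V,np.array(L)/1e3))-[180,230])*2.8)
P,Rt=tgt(-12,0,0); print(delta(P,Rt))
```

```text
[0.63921051 0.16389109 0.07882527] 0.14955286320912206 [ 0.30716373 -0.11215295 -2.51259599]
pred heads in crop [[101.17423062 210.43370889]
 [650.45965879 210.53934029]]
(array([-0.00151758, -0.00016421,  0.01700588]), array([-0.00014472, -0.00158939, -0.00023143]))
```

View pics/w34.png

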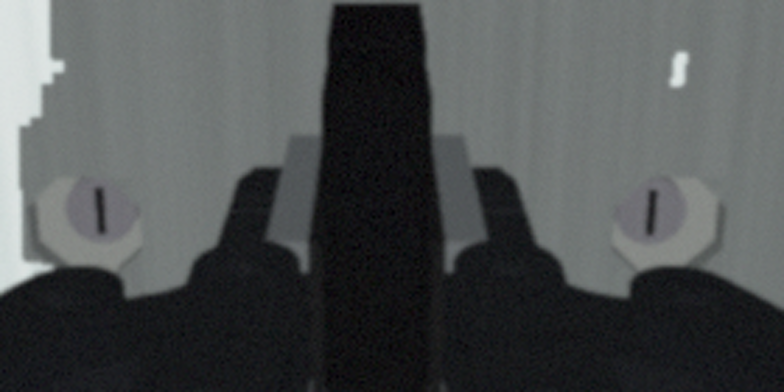

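Call:
apply_moves --plan '[{"translation": [-0.0012,0,0.003],"angular": [0,-0.0015,0],"hand": 0.005},{"translation": [0,0,0.003],"angular": [0,0,0],"hand": 0.005},{"translation": [0,0,0.003],"angular": [0,0,0],"hand": 0.005},{"translation": [0,0,0],"angular": [0,0,0],"hand": 0.005},{"translation": [0,0,0],"angular": [0,0,0],"hand": 0.005}]'

```text
time_s: 48.12
eef_pos: [0.6436, 0.1641, 0.071]
eef_rot: [0.191, -0.021, 0.981, 0.004]
wrist_force: [-0.3, 0.4, -1.8]
opening: 0.156
```

Run:
```python
from hang import *
w=cam("wrist","wrist35"); p,r,o=tool(); print(p,o["opening"],o["wrist_force"]); show(w,"w35",(180,230,460,370),2.8)
P,Rt=tgt(-12,0,0); print(delta(P,Rt))
```

```text
[0.64367811 0.16411112 0.07107103] 0.15112855979197679 [ 0.72639146 -0.78432906 -2.50802667]
(array([-0.00024689, -0.00019614,  0.00814312]), array([-0.00010315,  0.00015107, -0.00022413]))
```

View pics/w35.png

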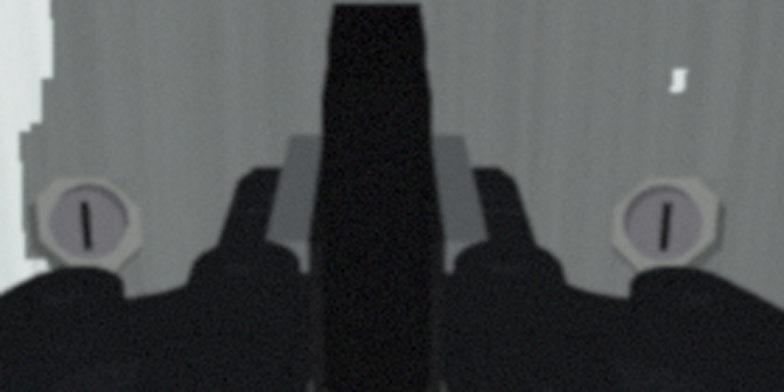

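Call:
apply_moves --plan '[{"translation": [0,0,0.003],"angular": [0,0,0],"hand": 0.005},{"translation": [0,0,0.003],"angular": [0,0,0],"hand": 0.005},{"translation": [0,0,0.001],"angular": [0,0,0],"hand": 0.005},{"translation": [0,0,0],"angular": [0,0,0],"hand": 0.005},{"translation": [0,0,0],"angular": [0,0,0],"hand": 0.005}]'

```text
time_s: 48.8
eef_pos: [0.6459, 0.1643, 0.0649]
eef_rot: [0.191, -0.021, 0.981, 0.004]
wrist_force: [-7.5, -0.8, 6.3]
opening: 0.151
```

Run:
```python
from hang import *
w=cam("wrist","wrist36"); p,r,o=tool(); print(p,o["opening"],o["wrist_force"]); show(w,"w36",(180,230,460,370),2.8)
P,Rt=tgt(-12,0,0); print(delta(P,Rt))
P,Rt=tgt(-33.5,0,0); print(delta(P,Rt))
```

```text
[0.64594928 0.16423894 0.06494612] 0.1549743306395903 [-7.10056001 -1.77421271  5.58413826]
(array([-0.00043423, -0.00022792,  0.00161196]), array([-1.89510436e-04, -3.92146828e-04, -4.82291265e-05]))
(array([ 0.02106577, -0.00022896,  0.00162039]), array([-1.89510436e-04, -3.92146828e-04, -4.82291265e-05]))
```

View pics/w36.png

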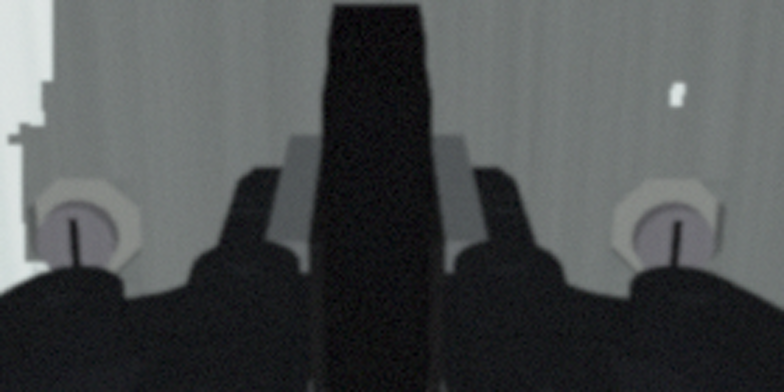

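Call:
apply_moves --plan '[{"translation": [0.003,0,0],"angular": [0,0,0],"hand": 0.005},{"translation": [0.003,0,0],"angular": [0,0,0],"hand": 0.005},{"translation": [0.003,0,0],"angular": [0,0,0],"hand": 0.005},{"translation": [0,0,0],"angular": [0,0,0],"hand": 0.005}]'

```text
time_s: 49.35
eef_pos: [0.6376, 0.1638, 0.061]
eef_rot: [0.191, -0.021, 0.981, 0.004]
wrist_force: [-0.9, -1.3, 2.8]
opening: 0.151
```

Run:
```python
from hang import *
w=cam("wrist","wrist37"); p,r,o=tool(); print(p,o["opening"],o["wrist_force"]); show(w,"w37",(180,230,460,370),2.8)
P,Rt=tgt(-33.5,0,0); print(delta(P,Rt))
```

```text
[0.63755727 0.16383035 0.06097459] 0.15679867413034418 [-2.23461891 -1.17090941  3.06360281]
(array([ 0.01178784, -0.00017849,  0.00108556]), array([-0.00017233, -0.0007137 , -0.00017732]))
```

View pics/w37.png

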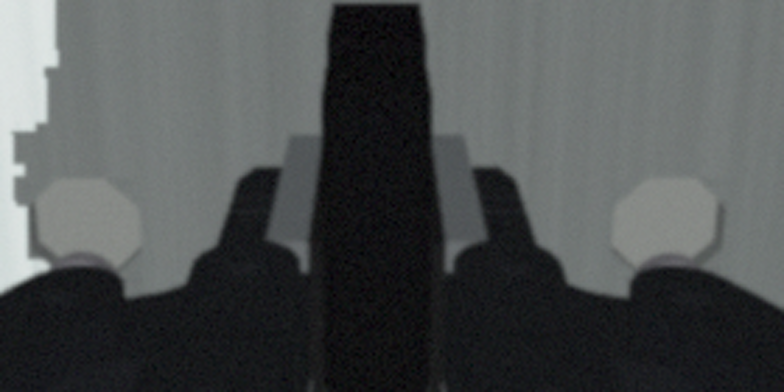

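Call:
apply_moves --plan '[{"translation": [0.003,0,0],"angular": [0,0,0],"hand": 0.005},{"translation": [0.003,0,0],"angular": [0,0,0],"hand": 0.005},{"translation": [0.003,0,0],"angular": [0,0,0],"hand": 0.005},{"translation": [0.003,0,0],"angular": [0,0,0],"hand": 0.005},{"translation": [0,0,0],"angular": [0,0,0],"hand": 0.005},{"translation": [0,0,0],"angular": [0,0,0],"hand": 0.005}]'

```text
time_s: 50.15
eef_pos: [0.6263, 0.1634, 0.0565]
eef_rot: [0.19, -0.021, 0.981, 0.004]
wrist_force: [-3.5, -1.0, 3.9]
opening: 0.157
```

Run:
```python
from hang import *
p,r,o=tool(); print(p,o["opening"],o["wrist_force"],r.inv().apply(o["wrist_force"]))
P,Rt=tgt(-33.5,0,0); print(delta(P,Rt))
```

```text
[0.62634504 0.16341359 0.0564552 ] 0.15692277196377763 [-3.46899722 -1.00662923  3.85236317] [ 1.81454335 -0.85918714 -4.88438082]
(array([-0.00030827, -0.0002364 ,  0.00108956]), array([-0.00010362, -0.00095813, -0.00019238]))
```

Call:
apply_moves --plan '[{"translation": [0.001,0,0],"angular": [0,0,0],"hand": 0.005},{"translation": [0.001,0,0],"angular": [0,0,0],"hand": 0.005},{"translation": [0,0,0],"angular": [0,0,0],"hand": 0.005},{"translation": [0,0,0],"angular": [0,0,0],"hand": 0.005}]'

```text
time_s: 50.65
eef_pos: [0.6261, 0.1634, 0.0565]
eef_rot: [0.192, -0.021, 0.981, 0.004]
wrist_force: [4.8, 0.2, -1.2]
opening: 0.153
```

Run:
```python
from hang import *
p,r,o=tool(); print(p,o["opening"],o["wrist_force"],r.inv().apply(o["wrist_force"]))
P,Rt=tgt(-33.5,0,0); print(delta(P,Rt))
```

```text
[0.62608359 0.16336312 0.05647963] 0.15311402042414538 [ 4.75077945  0.16894648 -1.21713403] [-3.94457216 -0.03076069  2.91877848]
(array([-0.00053941, -0.00019698,  0.00121242]), array([ 5.47950099e-05,  2.41078688e-03, -6.21166234e-04]))
```

Call:
apply_moves --plan '[{"translation": [-0.001,0,0],"angular": [0,0,0],"hand": 0.005},{"translation": [0,0,0],"angular": [0,0,0],"hand": 0.02},{"translation": [0,0,0],"angular": [0,0,0],"hand": 0.035},{"translation": [0,0,0],"angular": [0,0,0],"hand": 0.035},{"translation": [0,0,-0.01],"angular": [0,0,0],"hand": 0.035},{"translation": [0,0,-0.03],"angular": [0,0,0],"hand": 0.035},{"translation": [0,0,-0.05],"angular": [0,0,0],"hand": 0.035},{"translation": [0,0,-0.05],"angular": [0,0,0],"hand": 0.035},{"translation": [0,0,-0.03],"angular": [0,0,0],"hand": 0.035},{"translation": [0,0,0],"angular": [0,0,0],"hand": 0.035}]'

```text
time_s: 51.9
eef_pos: [0.5633, 0.161, 0.2179]
eef_rot: [0.194, -0.021, 0.981, 0.004]
wrist_force: [0.1, -1.1, -0.2]
opening: 0.405
```

Run:
```python
from hang import *
w=cam("wrist","wrist38"); t=cam("top","top38"); s=cam("side","side38"); show(s,"s38",(220,150,480,345),3); show(w,"w38",(160,60,480,300),2.5)
p,r,o=tool(); print(p,o["opening"],o["wrist_force"],o["time_s"])
```

```text
[0.56167823 0.16056212 0.21287296] 0.40755359873436686 [-0.58559302  0.66366435  0.09009131] 52.05
```

View pics/w38.png

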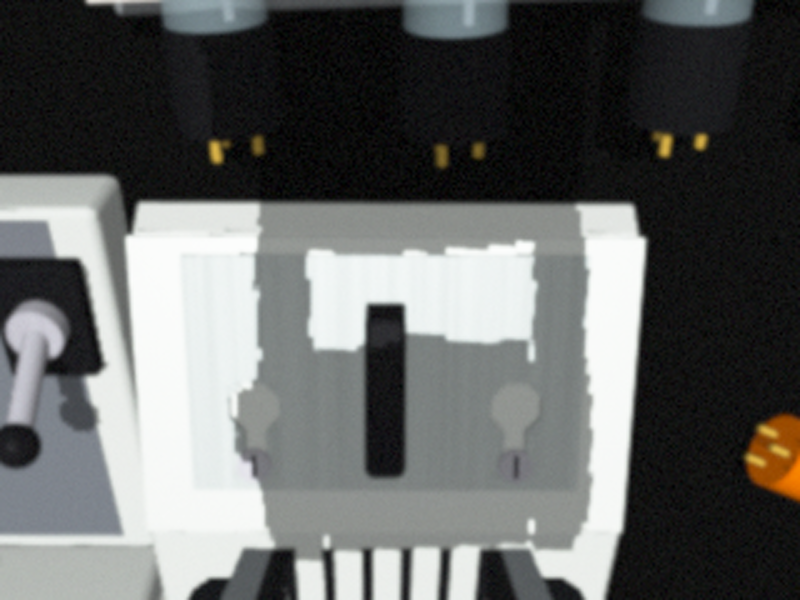

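View pics/s38.png

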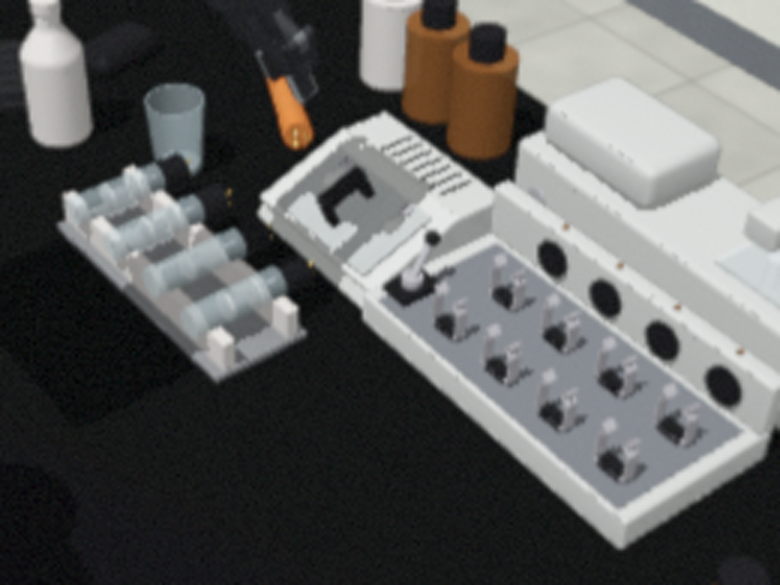

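Run:
```python
from hang import *
w=load("wrist38"); a=lambda L:((proj(w,panelP(V,np.array(L)/1e3))-[160,60])*2.5).round(0).tolist()
for d in(0,2,4): print(d,"upper corners",a([[11.5+d,-75,4],[11.5+d,75,4]]),"lower",a([[-78.5+d,-75,4],[-78.5+d,75,4]]),"openings",a([[-21.5+d,-50,4],[-21.5+d,50,4]]))
print("heads",a([[0,-50,9.5],[0,50,9.5]]))
```

```text
0 upper corners [[193.0, 491.0], [576.0, 491.0]] lower [[178.0, 256.0], [591.0, 256.0]] openings [[253.0, 409.0], [516.0, 409.0]]
2 upper corners [[193.0, 496.0], [576.0, 496.0]] lower [[178.0, 262.0], [590.0, 262.0]] openings [[253.0, 414.0], [515.0, 414.0]]
4 upper corners [[193.0, 501.0], [576.0, 501.0]] lower [[179.0, 267.0], [590.0, 267.0]] openings [[253.0, 419.0], [515.0, 419.0]]
heads [[253.0, 467.0], [515.0, 467.0]]
```

View pics/top38.png

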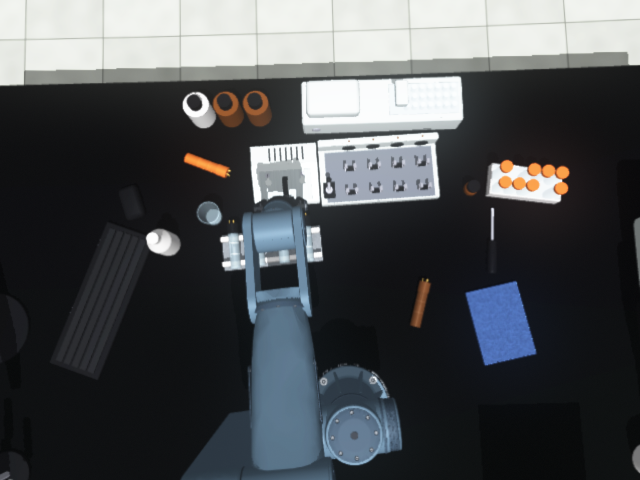

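```bash
python3 -c "
from bench import ctrl
print(ctrl.hand_in())"
```

```text
the job is handed in; nothing more can be done
None
```

The job is done and handed in at about 52 s of the 208 s allowed; no verdict was reported.

- **Switch:** pushed over first, until the force rose to about 9 N at the end stop. Later pictures show it leaning to +x (off).
- **Lamps:** all four were there. I slid each one 8–10 mm sideways in the grip, past one jaw (lamp 4 towards -y, the others towards +y). I checked in a close crop that the far lip was clear before each lift. Each lamp now lies in its own notch across both rails: lamp 4 in notch 3, lamp 3 in notch 2, lamp 2 in notch 1, lamp 1 in notch 4.
- **Cover:** it had been knocked a few centimetres aside, so I measured it again before gripping it. Both screw heads showed inside the keyholes before I slid it down. The slide stopped against the shanks, and the last picture matches the position for x = -33.5 mm to about 1 mm.
- **Last checks:** no force on the gripper beyond noise, the gripper is clear of everything, and the bystanders look unmoved.
- **Disagreements:**
  - Lamp 1's shift read 10.4 mm, slightly over the stated 7–10 mm, and it came out normally.
  - While sliding the cover, the tool sat about 1 mm higher off the face than my model.
  - The rack's outline fitted about 2 pixels off at its ends.

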